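# Load the amber filter and slide it to the click

### The job

Take the amber filter out of the rack and stand it fully down in the slot of the slide carriage in front of the camera, then slide the carriage by its orange knob along the rail (slot leading, knob following) until you feel the ball click into its notch, and finish there, holding the knob with the carriage in the notch. Leave the green and blue filters, the dish and the steel cylinder as they are.

Things in the scene. Friction and masses are not known exactly. Their poses are not given: they have to be found in the camera images.
- filter_amber: the filter to load: upright metal-framed plate, amber/orange glass, amber patch at its top edge, 8 thick (its x) by 50 wide (y) by 65 tall (z), about 70 g; origin at the centre of its underside; the lowest 4 is narrower, 6 by 47, as a lead-in. Stands in one of the rack's three pockets, underside 10 above the table; which pocket differs. May go into the slot either way round
- filter_green: a framed filter like the amber one, same sizes, with green glass, standing in another pocket of the rack; to be left alone
- filter_blue: a framed filter like the amber one, same sizes, with blue glass, standing in another pocket of the rack; to be left alone
- rack: fixed white rack block, 40 (x) by 210 (y) by 28 high, origin at the centre of its underside, with three pockets in a row along its y, 66 apart, each 10 by 52 and 18 deep (pocket floor 10 above the table); the filters stand in them edge to edge, faces towards the rack's x
- rig: fixed rig: base plate 110 (x) by 370 (y), origin at the centre of its underside; the rail runs along its y, the carriage travels towards +y. On its +x side a black camera barrel, 44 diameter, axis 92 above the table along the rig's x, points at the slide, its front 74 from the rail's middle at rig y +43; nothing on it is above 116. The ball is hidden under the carriage
- carriage (a joint): travel of the blue carriage along the rig's +y, m, 0 to 0.090 (end stops); starts at 0 to 0.015. Drag about 2 N, stays where left. The notch lies at 0.040 to 0.075, different each time and hidden: feel for it. Over the last 7 mm the ball draws the carriage in with up to about 6 N, and let go there it centres it; leaving takes about 10 N. It can be pushed through, and catches again on the way back
- ball (a joint): how far the sprung ball in the rail is pressed down, in m: about 0.0028 under the plain underside of the carriage, about -0.0003 when it has sprung up into the middle of the notch, and some 0.0007 more for each mm off the middle
- slot_floor (a point): centre of the floor of the carriage's slot, 54 above the table; moves with the carriage, its axes are those of the rig. The slot is in a black block 30 (x) by 72 (y), measures 10 (x) by 52 (y) and is open upwards, 20 deep (mouth 74 above the table); a seated filter may lean a little; its top is 119 above the table
- knob_top (a point): centre of the top face, 112 above the table, of the orange upright square post on the carriage, 16 (x) by 20 (y) by 66 tall; fixed to the carriage, 78 behind the slot (towards the rig's -y), axes those of the rig
- dish: closed round pale-blue glass dish, 92 across, 16 high, lying on the table; origin at the centre of its underside; bystander
- gauge: upright bare steel cylinder, 24 diameter, 55 tall; origin at the centre of its underside; bystander

How it is judged:
On the way, in this order (a step that is already met when the one before it is completed fails the run):
1. the amber filter stands fully down in the carriage's slot, let go, with the carriage not yet in the notch (z of filter_amber in the frame of slot_floor between -0.003 and 0.0025 m and horizontal distance between filter_amber and slot_floor below 0.004 m and angle between filter_amber's own z axis and vertical below 0.2 rad and contact force between the fingers and filter_amber below 0.1 N and value of joint ball above 0.002 m), for 0.2 s.
2. the carriage is in the notch, with the fingers on its knob (value of joint ball below 0.001 m and contact force between the fingers and carriage_c12 above 1 N), for 0.2 s.
At the end, for the whole second after the job is handed in: The amber filter stands untouched on the slot floor (2.5 mm in height, 4 mm sideways, 0.2 rad of upright); the carriage rests in the notch (ball pressed down less than 1.0 mm, about 2 mm off the middle); the fingers hold the knob with over 1 N; bystanders not moved (all of step 2 and z of filter_amber in the frame of slot_floor between -0.003 and 0.0025 m and horizontal distance between filter_amber and slot_floor below 0.004 m and angle between filter_amber's own z axis and vertical below 0.2 rad and contact force between the fingers and filter_amber below 0.1 N and velocity of joint carriage between -0.005 and 0.005 m/s); the arm keeps its last pose, push and grip.
It fails at once if the green or blue filter was moved by more than 10 mm (distance of any of filter_green, filter_blue from where it was at the start of the episode above 0.01 m).
It fails at once if the dish or the steel cylinder was moved by more than 15 mm (distance of any of dish, gauge from where it was at the start of the episode above 0.015 m).
It also fails if it takes over 58 s, if anything falls off the work surface, if the arm or the gripper's body presses on something with over 40 N, if the wrist force passes 120 N, or if a joint passes its speed limit or range.

### The arm

A 7-joint arm with a two-finger parallel gripper is mounted at the origin on the work surface. World frame = base frame: x ahead of the robot, y to its left, z up, the work surface at z = 0. Lengths are in m, angles in rad, forces in N, time in s.
With the tool pointing down it reaches from about 0.425 to 0.95 m from the base axis. Payload 4.7 kg.
Tool frame: the origin (TCP) lies on the centre line of the jaws, within the pads' length; the fingertips stand 11 mm ahead of it and the grasp point (between the pads) lies 8 mm behind it (env.tcp_to_tips is the distance from the TCP to the fingertips, in m); x points along the fingers, z is the direction in which the jaws open and shut, and the axes are right-handed (so a half turn about x gives the same grasp; the last joint's range is limited). The gripper opens to 87 mm and grips with 3 to 60 N. Pads are 19 mm wide; open, the fingers measure 117 mm over their backs; the gripper's body (75 mm by 190 mm) begins 51 mm behind the grasp point.
Start: joints at [-1.136, 0.469, -0.049, 1.532, 0.024, 1.141, -0.082], TCP at [0.302, 0.604, 0.2] pointing down, gripper open.
Joint ranges: [-2.59, 2.59], [-0.33, 1.99], [-1.39, 1.29], [0.1, 2.45], [-1.04, 4.18], [0.21, 1.99], [-2.66, 2.66]. Speed limits (rad/s): [2.57, 2.57, 3.14, 3.14, 3.14, 3.14, 3.14].

### API

Orientations are given as a rotation vector (axis times angle).
In Python, from workcell import readout, cams, job, look_for, masks_of, place_of, env gives the robot as it stands.
- The arm moves only by the tool drive_tool, never from a script. Its argument "series" is a list of rows, each an object with "slide": the shift along the world's x, y, z in mm, a list of three; "twist": the turn, a rotation vector about the world's x, y, z in degrees, a list of three. A call has 1 to 20 rows; each row shifts and turns the commanded pose from where the row before left it; what a row does not reach is not made up. A row lasts 1/12 s, in which the tool goes at most 41.7 mm and 7.16 degrees, less where a joint would pass 70% of its speed; a pose out of reach is approached as far as the arm can. A call with a gripper value outside its range is refused whole. "fingers" is the closure, from 0 (fully open) to 1 (shut), set as the call begins (left out, the last holds). The fingers move at their own pace and stop on an object; "grip_force" is the grip in N (left out, the last holds). Time passes only in rows, so rows that do not move let the fingers close. It gives the time, the measured TCP pose, the force and the opening at its end, in the units of the state.
- readout.observe(): the state, without advancing time (a new reading comes with each control period).
- cams.capture(name): name is "side" or "top" or "wrist"; returns the picture (400x640x3 uint8, red, green, blue); there is no depth.
- cams.calibration(name): a dict with "fx", "fy", "cx", "cy" (pixels), "cam_to_world" (4x4, takes a point from camera to world coordinates). Camera axes: x right, y up, looking along -z (the intrinsics and any distortion apply to the point x, -y, -z); pixel columns grow to the right and rows downward; lengths in m; the calibration is good to about 2 mm. The wrist camera is an equidistant fisheye: a pixel r from the principal point sees the ray r / f radians off the axis. A picture is of the moment at which its call begins: read the wrist's pose just before it. calibration takes no time and is no camera call; for the wrist camera it gives the pose at the moment of the call.
- job.sign_off(): hands the job in, once; it reports no verdict.
Trained networks look in the newest picture that a camera, given by its name, has taken for a name from the list of things; names that differ only in an ending like _2 or _b are one class to them, and where a whole thing is asked for, a point or a joint stands for the part that bears it (a point fixed in the world has none). Each returns a list of dicts, best first, with "score" (0 to 1); they miss things now and then, are a little off and sometimes report something else, mostly with a low value. They report only what shows in the picture. A call takes as long as a camera call.
- look_for(camera, label): "rect" ([left, top, width, height] as shares, 0 to 1, of the picture: columns of its width, rows of its height, round what is visible of it).
- masks_of(camera, label): "mask" (400x640 bool, what is visible of it) and "rect" ([left, top, width, height] as shares, 0 to 1, of the picture: columns of its width, rows of its height, round what is visible of it).
- place_of(camera, label): "at" ([column, row] as shares, 0 to 1, of the picture: columns of its width, rows of its height: a listed point, or the origin of a listed thing).
The state is a dict: "time": time; "joint_pos": joint angles; "dq": joint speeds; "tau": joint torques, N m; "ee_pos": TCP position; "tool_rot": TCP orientation; "force": force on the tool from outside, world axes, zero at the start; "ft_torque": the same for the moment, N m; "gripper_width": finger opening in m.
Only numpy, scipy, OpenCV 4.12 (cv2) and the standard library are available. Lean on these libraries where they do the work, as an engineer would, in place of code of your own. Each camera call takes 0.05 s, during which the arm holds its last target.

## Working session

There is one attempt and no reset: what is moved stays moved. The work goes in short steps, Python scripts to look and compute and a tool call to move; the robot and the scene stay as the last step left them, time stands still between calls to the robot, and variables do not carry over. Pictures are saved under pics/ and viewed, and the job is handed in when it is done.

Besides the shell and the picture viewer there is one more tool, called after "Call:" as a command line: name --argument value ..., lists and objects as JSON in quotes. drive_tool: Moves the arm, as the interface text tells. Its arguments: {"type":"object","properties":{"series":{"type":"array","items":{"type":"object","properties":{"slide":{"type":"array","items":{"type":"number"}},"twist":{"type":"array","items":{"type":"number"}}}}},"fingers":{"type":"number"},"grip_force":{"type":"number"}},"required":["series"]}

```bash
ls; mkdir -p pics; cat > h.py <<'E'
import numpy as np, cv2
from workcell import readout, cams, job, look_for, masks_of, place_of, env
def save(img,n): cv2.imwrite(f'pics/{n}.png',img[:,:,::-1])
E
python3 - <<'E'
from h import *
s=readout.observe(); print(s)
for c in ['side','top','wrist']:
    im=cams.capture(c); save(im,c+'0'); k=cams.calibration(c); print(c,k)
E
```

```text
pics
{'time': 0.0, 'joint_pos': array([-1.13590756,  0.46945035, -0.04859623,  1.53367692,  0.02414758,
        1.1409679 , -0.0823128 ]), 'dq': array([-6.49811481e-04, -9.20190955e-05,  6.56534754e-04, -1.26814747e-03,
       -1.00347826e-03,  2.50674400e-03,  7.84505837e-04]), 'tau': array([-4.86559275e-04, -5.07995439e+01, -8.09870381e-02, -2.36154681e+01,
       -6.14413409e-02,  3.80854926e-02,  1.61793650e-04]), 'ee_pos': array([0.30167759, 0.60313311, 0.19850067]), 'tool_rot': array([-0.86228887,  1.39519819,  0.86048693]), 'force': array([-0.13657711, -0.27852361,  0.58817392]), 'ft_torque': array([0.01033911, 0.01632293, 0.0052521 ]), 'gripper_width': 0.08688856722977724}
side {'fx': 397.2747678882078, 'fy': 397.2747678882078, 'cx': 318.71961271412624, 'cy': 196.2112404084656, 'cam_to_world': array([[ 0.79300074,  0.42778552, -0.43376188,  0.13618086],
       [-0.609058  ,  0.54023233, -0.58068699, -0.52271943],
       [-0.01407729,  0.72467136,  0.68895083,  0.70340295],
       [ 0.        ,  0.        ,  0.        ,  1.        ]])}
top {'fx': 413.60067364748755, 'fy': 413.
[... 192 characters left out ...]
-1.73855680e-03, -1.33761746e-02,
        -2.11922092e-03],
       [-1.34884605e-02,  1.34598879e-01,  9.90808359e-01,
         1.11550507e+00],
       [ 0.00000000e+00,  0.00000000e+00,  0.00000000e+00,
         1.00000000e+00]])}
wrist {'fx': 309.70691628693146, 'fy': 309.70691628693146, 'cx': 327.15959303434585, 'cy': 198.89107080555297, 'cam_to_world': array([[ 4.47317446e-01, -8.65173364e-01, -2.26676316e-01,
         2.41291067e-01],
       [ 8.94375227e-01,  4.32779245e-01,  1.13115332e-01,
         6.33940175e-01],
       [ 2.36432330e-04, -2.53332143e-01,  9.67379331e-01,
         3.83950324e-01],
       [ 0.00000000e+00,  0.00000000e+00,  0.00000000e+00,
         1.00000000e+00]])}
```

View pics/side0.png

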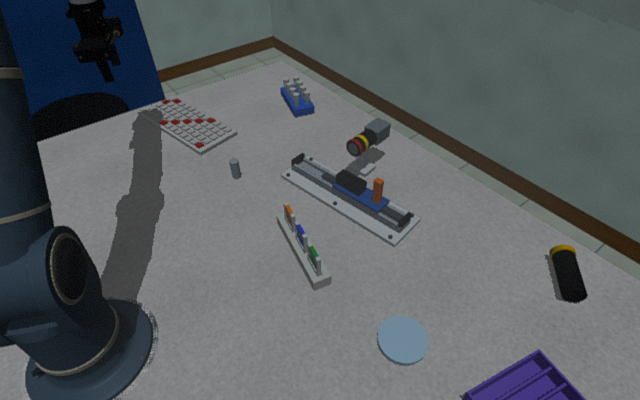

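View pics/top0.png

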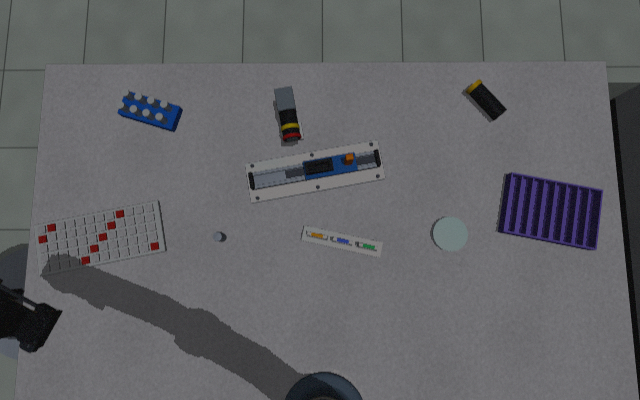

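View pics/wrist0.png

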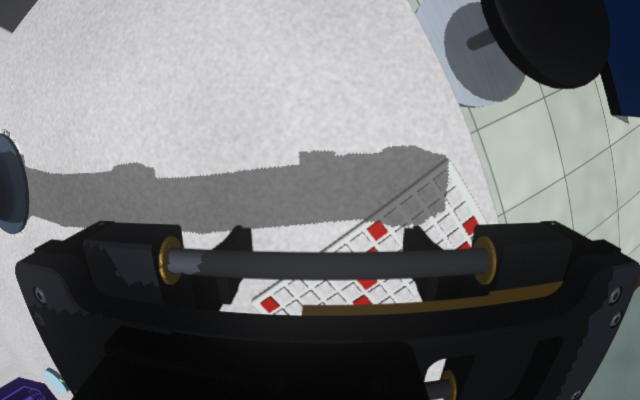

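The side picture shows the amber filter at about (289,215), the left end of the rack, and the knob at (378,188). In the top picture the amber filter is at (316,236) and the knob at (349,158). Next I triangulate from these two views.

```bash
cat >> h.py <<'E'
def ray(cam,px,K=None):
    K=K or cams.calibration(cam)
    u=(px[0]-K['cx'])/K['fx']; v=(px[1]-K['cy'])/K['fy']
    if cam=='wrist':
        r=np.hypot(u,v); d=np.array([np.sin(r)*u/r,-np.sin(r)*v/r,-np.cos(r)])
    else: d=np.array([u,-v,-1.]); d/=np.linalg.norm(d)
    T=K['cam_to_world']; return T[:3,3],T[:3,:3]@d
def tri(rays):
    A=np.zeros((3,3));b=np.zeros(3)
    for o,d in rays:
        P=np.eye(3)-np.outer(d,d);A+=P;b+=P@o
    x=np.linalg.solve(A,b); return x,[float(np.linalg.norm((np.eye(3)-np.outer(d,d))@(x-o))*1000) for o,d in rays]
def at_z(r,z): o,d=r; return o+d*(z-o[2])/d[2]
def proj(cam,p,K=None):
    K=K or cams.calibration(cam);T=K['cam_to_world'];q=T[:3,:3].T@(np.asarray(p)-T[:3,3]);x,y,z=q[0],-q[1],-q[2]
    if cam=='wrist':
        t=np.arctan2(np.hypot(x,y),z);n=np.hypot(x,y);return np.array([K['cx']+K['fx']*t*x/n,K['cy']+K['fy']*t*y/n])
    return np.array([K['cx']+K['fx']*x/z,K['cy']+K['fy']*y/z])
S=np.array([640,400])
E
python3 - <<'E'
from h import *
np.set_printoptions(precision=4,suppress=True)
for l in ['filter_amber','filter_green','filter_blue','rack','rig','slot_floor','knob_top','dish','gauge']:
    r=[];
    for c in ['side','top']:
        o=place_of(c,l)
        if o: px=np.array(o[0]['at'])*S; r.append(ray(c,px)); print(l,c,px,round(o[0]['score'],2),len(o))
    if len(r)==2: print('   ',*tri(r))
print(readout.observe()['time'])
E
```

```text
filter_amber side [291.968 229.32 ] 0.76 1
filter_amber top [450.112 232.6  ] 0.67 2
    [ 0.3876 -0.2243  0.2963] [64.41313727021914, 64.41313727021901]
filter_green side [314.176 273.   ] 0.5 1
filter_green top [363.584 247.   ] 0.59 1
    [ 0.4259 -0.1092 -0.0039] [2.385409558493222, 2.385409558493217]
filter_blue side [300.608 245.8  ] 0.52 1
filter_blue top [341.632 238.92 ] 0.45 1
    [ 0.4422 -0.047   0.0168] [2.886663779157671, 2.886663779157671]
rack side [298.688 250.32 ] 0.83 2
rack top [344.32 240.6 ] 0.7 1
    [ 0.4356 -0.0531  0.0127] [5.500322214026415, 5.50032221402647]
rig side [345.472 194.2  ] 0.96 1
rig top [315.072 170.32 ] 0.96 1
    [0.6294 0.0226 0.0129] [0.9923450583844771, 0.9923450583844003]
slot_floor top [319.872 165.12 ] 0.89 1
knob_top side [381.504 178.4  ] 0.94 1
knob_top top [352.  155.8] 0.66 1
    [ 0.646  -0.0721  0.1208] [1.7129625145660268, 1.7129625145663452]
dish side [404.096 338.8  ] 0.84 1
dish top [448.576 234.52 ] 0.92 1
    [ 0.4598 -0.3346  0.0119] [4.231715155585596, 4.231715155585681]
gauge top [221.376 237.   ] 0.49 1
1.05
```

```bash
python3 - <<'E'
from h import *
from scipy.spatial.transform import Rotation as R
np.set_printoptions(precision=4,suppress=True)
s=readout.observe(); M=R.from_rotvec(s['tool_rot']).as_matrix(); print(M)
K=cams.calibration('wrist');T=K['cam_to_world']
print('cam in tool',M.T@(T[:3,3]-s['ee_pos'])); print(M.T@T[:3,:3])
print('center view at z=.07 rel tcp', M.T@(at_z(ray('wrist',(327,150)),0.05)-s['ee_pos']))
# more precise pixel measurement
im=cams.capture('top');cv2.imwrite('pics/topz.png',cv2.resize(im[130:260,235:395,::-1],None,fx=5,fy=4.5,interpolation=cv2.INTER_CUBIC)[:600,:800])
for l in ['filter_amber','gauge','slot_floor']:
  for c in ['top']:
    print(l,[(np.array(o['at'])*S,o['score']) for o in place_of(c,l)],[(np.array(o['rect'])*np.array([640,400,640,400]),o['score']) for o in look_for(c,l)])
E
```

```text
[[-0.     -0.8944  0.4474]
 [ 0.      0.4474  0.8944]
 [-1.      0.     -0.    ]]
cam in tool [-0.1852  0.0678  0.0001]
[[-0.0018  0.2533 -0.9674]
 [ 0.      0.9674  0.2533]
 [ 1.      0.0004 -0.0018]]
center view at z=.07 rel tcp [0.1495 0.0348 0.0006]
filter_amber [(array([316.032, 233.6  ]), 0.48), (array([448.512, 234.8  ]), 0.47)] []
gauge [(array([221.376, 239.52 ]), 0.39)] []
slot_floor [] [(array([285.376, 149.52 ,  87.488,  28.4  ]), 0.77)]
```

View pics/topz.png

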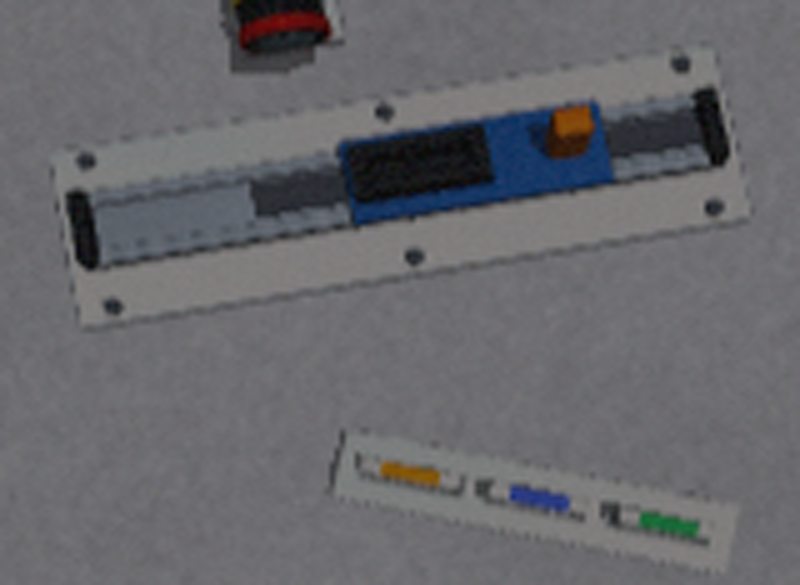

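The zoomed picture shows the amber filter in the left pocket. The rig is yawed about +10° and the rack about −12°. I move the wrist camera over them.

Call:
drive_tool --series '[{"slide":[11.5,-38.5,2],"twist":[0,0,-4.4]},{"slide":[11.5,-38.5,2],"twist":[0,0,-4.4]},{"slide":[11.5,-38.5,2],"twist":[0,0,-4.4]},{"slide":[11.5,-38.5,2],"twist":[0,0,-4.4]},{"slide":[11.5,-38.5,2],"twist":[0,0,-4.4]},{"slide":[11.5,-38.5,2],"twist":[0,0,-4.4]},{"slide":[11.5,-38.5,2],"twist":[0,0,-4.4]},{"slide":[11.5,-38.5,2],"twist":[0,0,-4.4]},{"slide":[11.5,-38.5,2],"twist":[0,0,-4.4]},{"slide":[11.5,-38.5,2],"twist":[0,0,-4.4]},{"slide":[11.5,-38.5,2],"twist":[0,0,-4.4]},{"slide":[11.5,-38.5,2],"twist":[0,0,-4.4]},{"slide":[11.5,-38.5,2],"twist":[0,0,-4.4]},{"slide":[11.5,-38.5,2],"twist":[0,0,-4.4]},{"slide":[11.5,-38.5,2],"twist":[0,0,-4.4]},{"slide":[11.5,-38.5,2],"twist":[0,0,-4.4]},{"slide":[11.5,-38.5,2],"twist":[0,0,-4.4]},{"slide":[0,0,0]},{"slide":[0,0,0]}]'

```text
schema error: expected keys slide, twist
```

```bash
cat > m.py <<'E'
from h import *
import sys,pickle
np.set_printoptions(precision=4,suppress=True)
n=sys.argv[1]
from scipy.spatial.transform import Rotation as R
s=readout.observe(); K=cams.calibration('wrist'); im=cams.capture('wrist'); save(im,'w'+n)
print(s['time'],s['ee_pos'],R.from_rotvec(s['tool_rot']).as_matrix()[:,2],s['force'])
d={'K':K,'im':im,'s':s}
for l in sys.argv[2:]:
    o=place_of('wrist',l); d[l]=[(np.array(q['at'])*S,q['score']) for q in o]; print(l,d[l])
pickle.dump(d,open(f'v{n}.pkl','wb'))
E
python3 m.py 1 filter_amber filter_blue slot_floor knob_top rack rig
```

```text
1.4 [0.3019 0.6038 0.1996] [0.4473 0.8944 0.0001] [0.841  0.4154 0.191 ]
filter_amber []
filter_blue []
slot_floor []
knob_top []
rack []
rig []
```

View pics/w1.png

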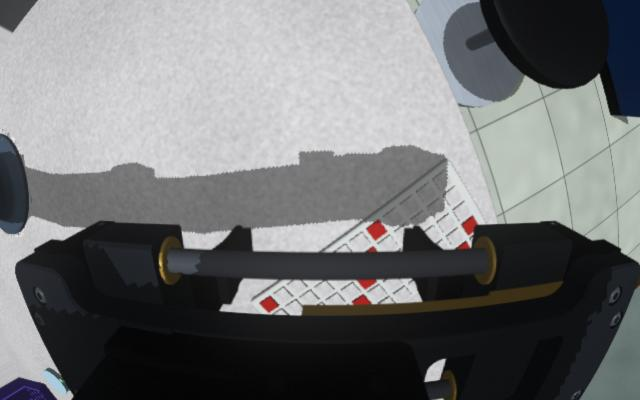

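The call was refused because every row needs both keys, so the arm hasn't moved and the picture is unchanged. I resend it.

Call:
drive_tool --series '[{"slide":[11.5,-38.5,2],"twist":[0,0,-4.4]},{"slide":[11.5,-38.5,2],"twist":[0,0,-4.4]},{"slide":[11.5,-38.5,2],"twist":[0,0,-4.4]},{"slide":[11.5,-38.5,2],"twist":[0,0,-4.4]},{"slide":[11.5,-38.5,2],"twist":[0,0,-4.4]},{"slide":[11.5,-38.5,2],"twist":[0,0,-4.4]},{"slide":[11.5,-38.5,2],"twist":[0,0,-4.4]},{"slide":[11.5,-38.5,2],"twist":[0,0,-4.4]},{"slide":[11.5,-38.5,2],"twist":[0,0,-4.4]},{"slide":[11.5,-38.5,2],"twist":[0,0,-4.4]},{"slide":[11.5,-38.5,2],"twist":[0,0,-4.4]},{"slide":[11.5,-38.5,2],"twist":[0,0,-4.4]},{"slide":[11.5,-38.5,2],"twist":[0,0,-4.4]},{"slide":[11.5,-38.5,2],"twist":[0,0,-4.4]},{"slide":[11.5,-38.5,2],"twist":[0,0,-4.4]},{"slide":[11.5,-38.5,2],"twist":[0,0,-4.4]},{"slide":[11.5,-38.5,2],"twist":[0,0,-4.4]},{"slide":[0,0,0],"twist":[0,0,0]},{"slide":[0,0,0],"twist":[0,0,0]}]'

```text
time: 3.33
ee_pos: [0.4977, -0.0534, 0.2339]
tool_rot: [0.16, 1.564, -0.16]
force: [-0.1, 1.3, -0.7]
gripper_width: 0.0868
```

```bash
python3 m.py 1 filter_amber slot_floor knob_top rig
```

```text
3.3333 [ 0.4977 -0.0534  0.2339] [ 0.9793 -0.2024  0.001 ] [-0.1095  1.2684 -0.7182]
filter_amber [(array([282.368, 125.72 ]), 0.64)]
slot_floor [(array([424.576, 100.48 ]), 0.94)]
knob_top [(array([464.896, 172.2  ]), 0.82)]
rig [(array([410.176,  96.6  ]), 0.8)]
```

View pics/w1.png

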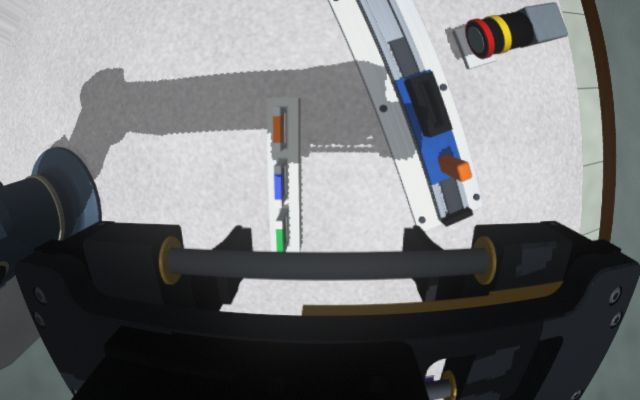

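Clear view: amber filter at (278,128), slot block at (430,105), knob top at (463,170). The rack edge runs parallel to the image columns, so the tool yaw matches the rack. I take a second view after moving +x.

Call:
drive_tool --series '[{"slide":[35,-7,-10],"twist":[0,0,5]},{"slide":[35,-7,-10],"twist":[0,0,6]},{"slide":[40,-6,-10],"twist":[0,0,6]},{"slide":[0,0,0],"twist":[0,0,5]},{"slide":[0,0,0],"twist":[0,0,0]},{"slide":[0,0,0],"twist":[0,0,0]}]'

```text
time: 4.08
ee_pos: [0.607, -0.0699, 0.203]
tool_rot: [-0.145, 1.567, 0.145]
force: [-0.3, -0.1, -0.1]
gripper_width: 0.0868
```

```bash
python3 m.py 2 filter_amber slot_floor knob_top
```

```text
4.0833 [ 0.607  -0.0699  0.203 ] [ 0.983   0.1835 -0.0014] [-0.3211 -0.0856 -0.1322]
filter_amber [(array([220.928,  87.4  ]), 0.81)]
slot_floor []
knob_top [(array([370.688, 197.8  ]), 0.86)]
```

View pics/w2.png

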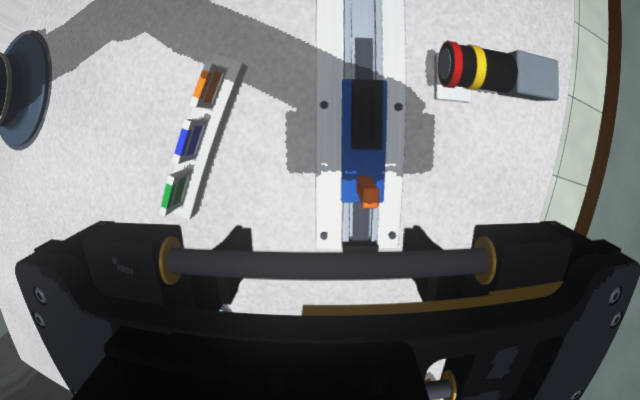

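The rig runs parallel to the image columns in this view. Slot block is at (366,113), knob top at (369,200) and amber filter at (205,85). I zoom both views to read the corners.

```bash
python3 - <<'E'
from h import *
import pickle
def crop(n,x0,x1,y0,y1,f,name):
    im=pickle.load(open(f'v{n}.pkl','rb'))['im'][y0:y1,x0:x1]
    im=(255*(im/255.)**0.55).astype(np.uint8)
    return cv2.resize(im,None,fx=f,fy=f,interpolation=cv2.INTER_CUBIC)
def put(a,b,n):
    h=max(a.shape[0],b.shape[0]); P=lambda i: np.pad(i,((0,h-i.shape[0]),(0,6),(0,0)))
    o=np.hstack([P(a),P(b)]); print(o.shape); save(o,n)
put(crop(1,262,312,90,190,6,''),crop(2,185,250,55,130,7,''),'zf')
put(crop(1,385,475,60,190,4,''),crop(2,325,405,70,215,4,''),'zs')
E
```

```text
(600, 767, 3)
(580, 692, 3)
```

View pics/zf.png

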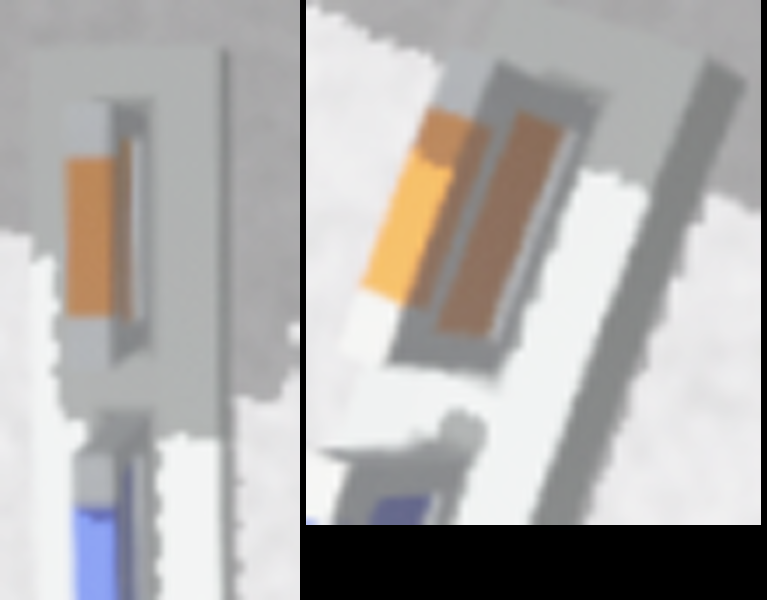

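View pics/zs.png

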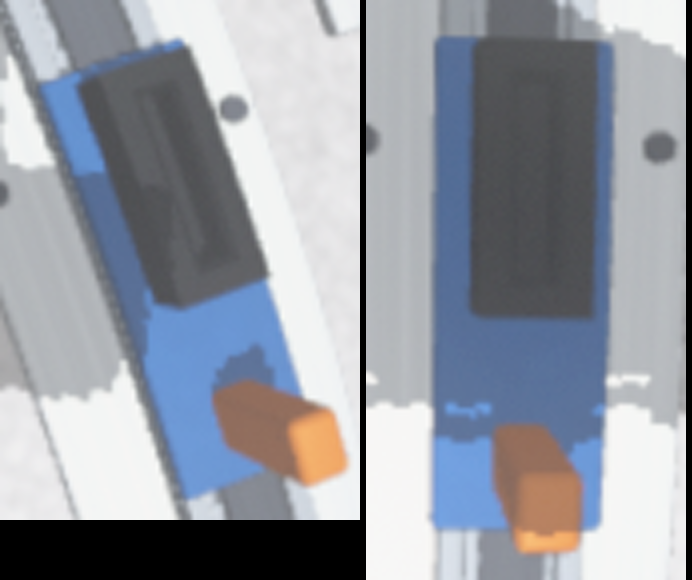

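```bash
python3 - <<'E'
from h import *
import pickle
np.set_printoptions(precision=4,suppress=True)
K=[pickle.load(open(f'v{n}.pkl','rb'))['K'] for n in (1,2)]
P={'f_c':((276.2,128.6),(200.4,84.3)),'f_up':((276.1,106.4),(207.6,62.7)),'f_lo':((276.2,150.6),(193,105.8)),
'mouth':((432.2,103.6),(366.5,114.4)),'knob':((464.1,170.6),(370.1,197.7))}
z={'f':.075,'m':.074,'k':.112}
for k,(a,b) in P.items():
    r=[ray('wrist',a,K[0]),ray('wrist',b,K[1])]; print(k,*tri(r),at_z(r[0],z[k[0]])[:2],at_z(r[1],z[k[0]])[:2])
# rack edge dirs, view1 right top edge x: (220,48)->(220,430)
a=at_z(ray('wrist',(262+220/6-.4,90+48/6-.4),K[0]),.028);b=at_z(ray('wrist',(262+222/6-.4,90+430/6-.4),K[0]),.028);print('rack yaw',np.degrees(np.arctan2(-(a-b)[0],(a-b)[1])))
# rig: screws view2
for p,q in [((323.5,104.5),(323.5,235.5)),((398.5,106),(392.5,235.5))]:
    a=at_z(ray('wrist',p,K[1]),.012);b=at_z(ray('wrist',q,K[1]),.012);print('rig',np.degrees(np.arctan2(-(a-b)[0],(a-b)[1])))
E
```

```text
f_c [0.4553 0.0161 0.0723] [0.5058857059505921, 0.5058857059505939] [0.4559 0.0165] [0.4564 0.0154]
f_up [0.4612 0.0399 0.0768] [0.8460039185231134, 0.8460039185231067] [0.4611 0.0409] [0.4603 0.0393]
f_lo [ 0.4494 -0.0082  0.07  ] [0.26700571478310464, 0.267005714783117] [ 0.4503 -0.0076] [ 0.4516 -0.0083]
mouth [0.6328 0.0111 0.0803] [0.5002855462772786, 0.5002855462772696] [0.6351 0.0115] [0.6334 0.0109]
knob [ 0.6481 -0.0647  0.11  ] [0.5304735153980017, 0.5304735153980042] [ 0.6472 -0.0636] [ 0.6477 -0.0647]
rack yaw -11.935440398748412
rig 10.444018966367512
rig 10.370361335918394
```

The measurements agree: knob to slot comes out at 78 mm along a yaw of 10.4°, filter top at about 73 mm, knob top at about 110 mm. I move above the amber filter at (0.456, 0.016), yaw −12°.

Call:
drive_tool --series '[{"slide":[-30,17,-8],"twist":[0,0,-4.5]},{"slide":[-30,17,-8],"twist":[0,0,-4.5]},{"slide":[-30,17,-8],"twist":[0,0,-4.5]},{"slide":[-30,17,-9],"twist":[0,0,-4.5]},{"slide":[-31,18,-10],"twist":[0,0,-4.5]},{"slide":[0,0,-20],"twist":[0,0,0]},{"slide":[0,0,0],"twist":[0,0,0]},{"slide":[0,0,0],"twist":[0,0,0]}]' --fingers 0.4 --grip_force 20

```text
time: 4.95
ee_pos: [0.4562, 0.0154, 0.1412]
tool_rot: [0.163, 1.564, -0.162]
force: [-0.2, -0.5, 0.0]
gripper_width: 0.0528
```

```bash
python3 m.py 3; python3 - <<'E'
from h import *
im=cams.capture('side');save(cv2.resize(im[130:300,230:430],None,fx=4,fy=3.5),'s3')
E
```

```text
4.95 [0.4562 0.0154 0.1412] [ 0.9787 -0.2055  0.0006] [-0.1522 -0.4609  0.0391]
```

View pics/w3.png

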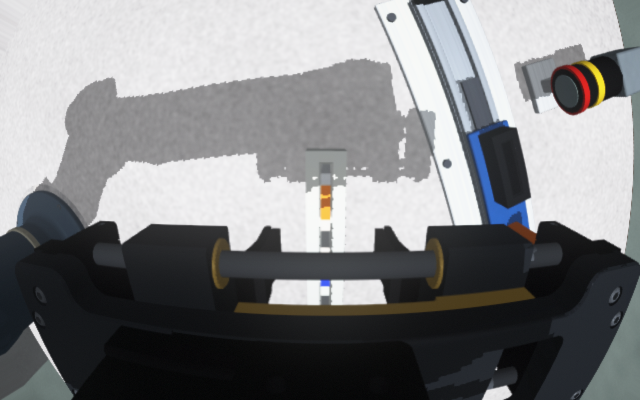

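View pics/s3.png

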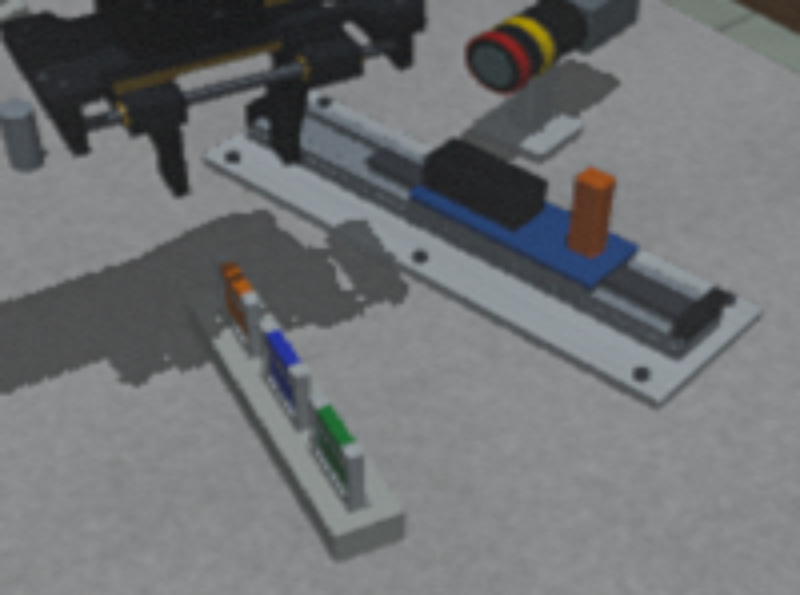

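In w3 the amber top is at column 326, against the jaw centre line at about 327, so the jaws are centred in x. I zoom to check the filter along y.

```bash
python3 - <<'E'
from h import *
import pickle
d=pickle.load(open('v3.pkl','rb'));K=d['K']
save(cv2.resize(d['im'][140:320,290:365],None,fx=3.3*1.5,fy=3.3,interpolation=cv2.INTER_CUBIC)[:600],'zf3')
a=np.radians(-12);u=np.array([-np.sin(a),np.cos(a),0]);c=np.array([.456,.016,.075])
for t in (-.025,0,.025): print(proj('wrist',c+u*t,K))
for c in (-.012,.012): print('patch?')
E
```

```text
[325.10268153 230.08413308]
[325.11952355 202.17977838]
[325.14912127 172.84748668]
patch?
patch?
```

View pics/zf3.png

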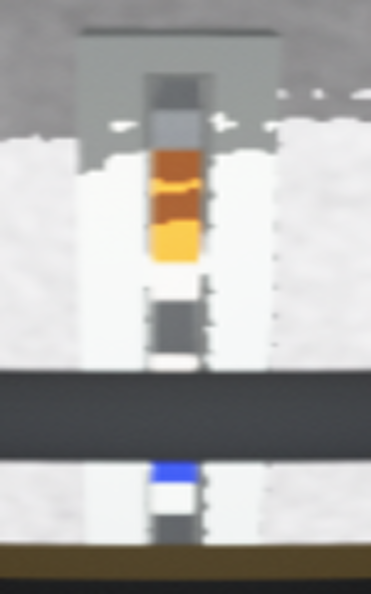

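Filter top spans rows 174–231, against 173–230 predicted, so it is within 1 mm. I go down and grip.

Call:
drive_tool --series '[{"slide":[0,0,-30],"twist":[0,0,0]},{"slide":[0,0,-30],"twist":[0,0,0]},{"slide":[0,0,-25],"twist":[0,0,0]},{"slide":[0,0,-6],"twist":[0,0,0]},{"slide":[0,0,0],"twist":[0,0,0]},{"slide":[0,0,0],"twist":[0,0,0]}]'

```text
time: 5.55
ee_pos: [0.4579, 0.0147, 0.0506]
tool_rot: [0.164, 1.563, -0.164]
force: [0.4, -0.1, 1.1]
gripper_width: 0.0522
```

Call:
drive_tool --series '[{"slide":[0,0,0],"twist":[0,0,0]},{"slide":[0,0,0],"twist":[0,0,0]},{"slide":[0,0,0],"twist":[0,0,0]},{"slide":[0,0,0],"twist":[0,0,0]},{"slide":[0,0,0],"twist":[0,0,0]},{"slide":[0,0,0],"twist":[0,0,0]},{"slide":[0,0,0],"twist":[0,0,0]}]' --fingers 1 --grip_force 20

```text
time: 6.13
ee_pos: [0.4565, 0.0153, 0.0497]
tool_rot: [0.163, 1.564, -0.162]
force: [-0.0, 0.2, -0.4]
gripper_width: 0.0135
```

Call:
drive_tool --series '[{"slide":[0,0,0],"twist":[0,0,0]},{"slide":[0,0,0],"twist":[0,0,0]},{"slide":[0,0,0],"twist":[0,0,0]},{"slide":[0,0,0],"twist":[0,0,0]}]'

```text
time: 6.47
ee_pos: [0.4565, 0.0152, 0.0496]
tool_rot: [0.163, 1.565, -0.163]
force: [-0.5, 0.5, 0.8]
gripper_width: 0.0075
```

The gripper holds 7.5 mm, so the filter is in the jaws. I lift it and carry it above the slot.

Call:
drive_tool --series '[{"slide":[0,0,10],"twist":[0,0,0]},{"slide":[0,0,20],"twist":[0,0,0]},{"slide":[0,0,30],"twist":[0,0,0]},{"slide":[0,0,35],"twist":[0,0,0]},{"slide":[25,-0.5,10],"twist":[0,0,2.8]},{"slide":[25,-0.5,0],"twist":[0,0,2.8]},{"slide":[25,-0.5,0],"twist":[0,0,2.8]},{"slide":[25,-0.5,0],"twist":[0,0,2.8]},{"slide":[25,-0.5,0],"twist":[0,0,2.8]},{"slide":[25,-0.5,0],"twist":[0,0,2.8]},{"slide":[17,-0.5,0],"twist":[0,0,2.8]},{"slide":[10,-0.2,0],"twist":[0,0,2.7]},{"slide":[0,0,0],"twist":[0,0,0]},{"slide":[0,0,0],"twist":[0,0,0]},{"slide":[0,0,0],"twist":[0,0,0]}]'

```text
time: 7.72
ee_pos: [0.6323, 0.0114, 0.1546]
tool_rot: [-0.142, 1.567, 0.142]
force: [0.6, 0.2, -1.0]
gripper_width: 0.007
```

```bash
python3 m.py 4; python3 - <<'E'
from h import *
im=cams.capture('side');save(cv2.resize(im[100:250,270:430],None,fx=5,fy=4),'s4')
im=cams.capture('top');save(cv2.resize(im[130:260,235:395],None,fx=5,fy=4.5,interpolation=cv2.INTER_CUBIC),'t4')
E
```

```text
7.7167 [0.6323 0.0114 0.1546] [ 0.9837  0.1797 -0.0011] [ 0.6072  0.2068 -1.0123]
```

View pics/w4.png

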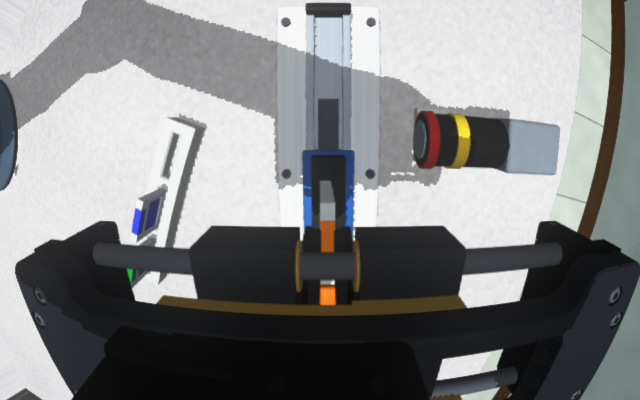

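View pics/s4.png

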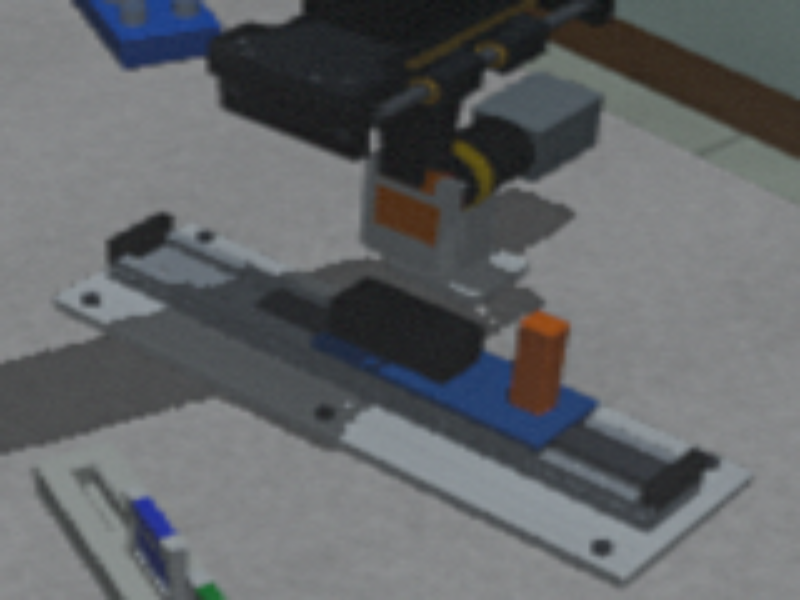

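The filter is held upright above the slot block. In w4 it covers columns 320–337 and the block starts at row 160. I zoom to check alignment.

```bash
python3 - <<'E'
from h import *
import pickle
d=pickle.load(open('v4.pkl','rb'));K=d['K'];im=d['im']
z=im[140:240,290:370];z=(255*(z/255.)**.5).astype(np.uint8)
save(cv2.resize(z,None,fx=6,fy=6,interpolation=cv2.INTER_CUBIC),'z4')
a=np.radians(10.4);u=np.array([-np.sin(a),np.cos(a),0]);x=np.array([np.cos(a),np.sin(a),0])
def pr(p): q=proj('wrist',p,K); return q,(q-[290,140]+.5)*6
for c in [np.array([.634,.0115,0])]:
  for nm,dx,dy,z in [('blk front L',-.015,.036,.074),('blk front R',.015,.036,.074),('slot front L',-.005,.026,.074),('slot front R',.005,.026,.074)]:
    print(nm,*pr(c+x*dx+u*dy+[0,0,z]))
s=d['s']['ee_pos']
for nm,dx,dy,dz in [('filt topL',-.004,.025,.025),('topR',.004,.025,.025),('botL',-.003,.0235,-.04),('botR',.003,.0235,-.04)]:
    print(nm,*pr(s+x*dx+u*dy+[0,0,dz]))
E
```

```text
blk front L [310.24689895 157.81901558] [124.48139367 109.9140935 ]
blk front R [345.004066 157.79738 ] [333.024396 109.78428 ]
slot front L [321.87248808 169.19349682] [194.23492848 178.16098095]
slot front R [333.39258355 169.18606778] [263.35550129 178.11640665]
filt topL [317.29654118 201.79473101] [166.77924707 373.76838606]
topR [332.21906712 201.78503541] [256.31440274 373.71021245]
botL [321.39962717 180.86605243] [191.39776302 248.19631459]
botR [329.49477172 180.85842507] [239.96863033 248.15055042]
```

View pics/z4.png

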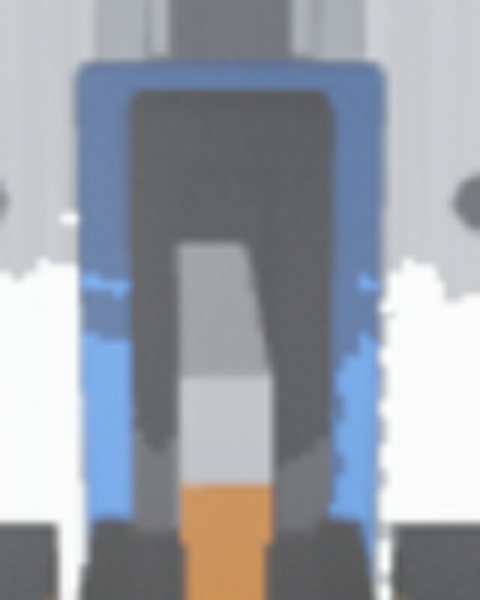

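Filter and slot differ by about 1.7–2.5 mm in x. I correct by +1.5 mm, go down to just above the mouth and compare at almost the same depth.

Call:
drive_tool --series '[{"slide":[1.5,0,-15],"twist":[0,0,0]},{"slide":[0,0,-15],"twist":[0,0,0]},{"slide":[0,0,-6],"twist":[0,0,0]},{"slide":[0,0,0],"twist":[0,0,0]},{"slide":[0,0,0],"twist":[0,0,0]},{"slide":[0,0,0],"twist":[0,0,0]}]'

```text
time: 8.37
ee_pos: [0.6354, 0.0115, 0.1195]
tool_rot: [-0.143, 1.565, 0.143]
force: [0.1, -0.4, -1.2]
gripper_width: 0.0074
```

```bash
python3 m.py 5; python3 - <<'E'
from h import *
import pickle
d=pickle.load(open('v5.pkl','rb'));K=d['K'];im=d['im']
z=im[140:240,290:370];z=(255*(z/255.)**.5).astype(np.uint8)
save(cv2.resize(z,None,fx=6,fy=6,interpolation=cv2.INTER_CUBIC),'z5')
im=cams.capture('side');save(cv2.resize(im[120:220,310:410],None,fx=6,fy=6,interpolation=cv2.INTER_CUBIC),'s5')
P=[readout.observe()['ee_pos']]
for i in range(3): cams.capture('top');P.append(readout.observe()['ee_pos'])
print(np.array(P))
E
```

```text
8.3667 [0.6354 0.0115 0.1195] [0.9835 0.1808 0.0015] [ 0.0646 -0.3502 -1.1774]
[[0.63552295 0.01147317 0.11954791]
 [0.63545239 0.01150488 0.11946128]
 [0.63534313 0.0114874  0.11930086]
 [0.63525143 0.0115202  0.1191495 ]]
```

View pics/z5.png

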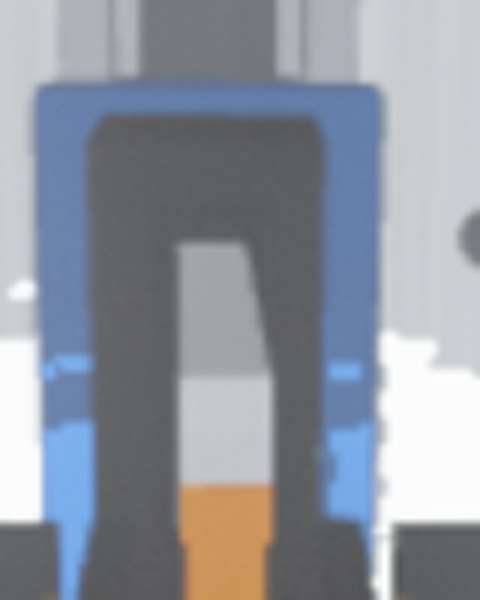

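View pics/s5.png

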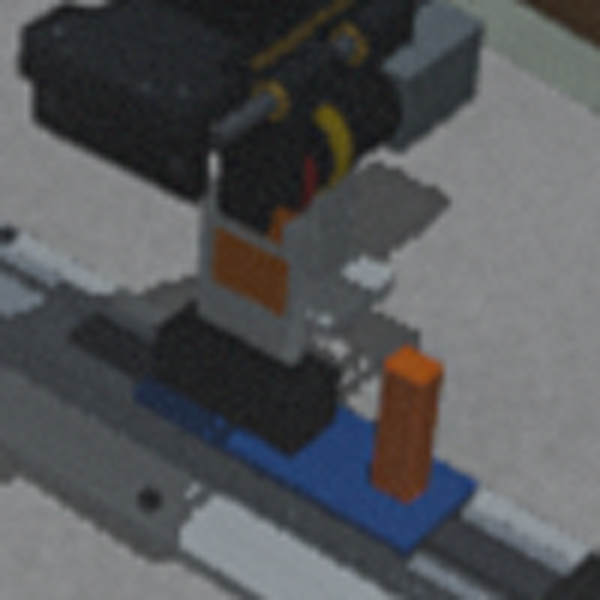

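```bash
python3 - <<'E'
from h import *
import pickle
a=np.radians(10.4);u=np.array([-np.sin(a),np.cos(a),0]);x=np.array([np.cos(a),np.sin(a),0])
for n in (4,5):
  d=pickle.load(open(f'v{n}.pkl','rb'));K=d['K'];s=d['s']['ee_pos']
  pr=lambda p:(proj('wrist',p,K)-[290,140]+.5)*6
  c=np.array([.634,.0115,0])
  print(n,'blk bottom front',pr(c+u*.036+[0,0,.046]),pr(c+u*.037+[0,0,.046]),'top',pr(c+u*.036+[0,0,.074]))
  print('filter bodybottom front',pr(s+u*.025+[0,0,-.0356]),pr(s+u*.026+[0,0,-.0356]),'topfront',pr(s+u*.025+[0,0,.0254]),'top R',pr(s+u*.025+x*.004+[0,0,.0254]))
E
```

```text
4 blk bottom front [228.54484602  88.2130798 ] [228.54119451  81.96338497] top [228.75935402 109.59105793]
filter bodybottom front [215.45067761 243.10731634] [215.4342375  234.99786293] topfront [211.50309428 374.91348076] top R [256.38401776 374.88087832]
5 blk bottom front [205.81826404 112.21666257] [205.80790184 105.13939573] top [203.95165016 139.74590404]
filter bodybottom front [215.05701974 243.42765847] [215.04957952 235.31830142] topfront [212.74283226 375.6058326 ] top R [257.62450484 375.59168357]
```

The heights and rows agree. The filter needs about −0.4 mm in x and −0.6 mm in y. I lower it gently.

Call:
drive_tool --series '[{"slide":[-0.4,-0.6,0],"twist":[0,0,0]},{"slide":[0,0,-3],"twist":[0,0,0]},{"slide":[0,0,-3],"twist":[0,0,0]},{"slide":[0,0,-3],"twist":[0,0,0]},{"slide":[0,0,-3],"twist":[0,0,0]},{"slide":[0,0,0],"twist":[0,0,0]},{"slide":[0,0,0],"twist":[0,0,0]}]'

```text
time: 9.2
ee_pos: [0.6343, 0.0109, 0.1061]
tool_rot: [-0.143, 1.567, 0.143]
force: [0.3, -0.6, -0.5]
gripper_width: 0.0069
```

Call:
drive_tool --series '[{"slide":[0,0,-3],"twist":[0,0,0]},{"slide":[0,0,-3],"twist":[0,0,0]},{"slide":[0,0,-3],"twist":[0,0,0]},{"slide":[0,0,-1],"twist":[0,0,0]},{"slide":[0,0,0],"twist":[0,0,0]},{"slide":[0,0,0],"twist":[0,0,0]}]'

```text
time: 9.7
ee_pos: [0.6345, 0.011, 0.0965]
tool_rot: [-0.143, 1.566, 0.143]
force: [0.1, -0.7, -0.7]
gripper_width: 0.0073
```

Call:
drive_tool --series '[{"slide":[0,0,-1.5],"twist":[0,0,0]},{"slide":[0,0,-1],"twist":[0,0,0]},{"slide":[0,0,-0.5],"twist":[0,0,0]},{"slide":[0,0,0],"twist":[0,0,0]},{"slide":[0,0,0],"twist":[0,0,0]}]'

```text
time: 10.12
ee_pos: [0.6346, 0.0109, 0.0937]
tool_rot: [-0.143, 1.566, 0.143]
force: [0.8, 0.4, -0.6]
gripper_width: 0.0074
```

Call:
drive_tool --series '[{"slide":[0,0,-1],"twist":[0,0,0]},{"slide":[0,0,0],"twist":[0,0,0]},{"slide":[0,0,0],"twist":[0,0,0]}]'

```text
time: 10.37
ee_pos: [0.6354, 0.011, 0.0936]
tool_rot: [-0.143, 1.564, 0.143]
force: [-0.3, 1.3, 6.1]
gripper_width: 0.0072
```

There is 6 N upward at TCP z 0.0936, which is where the slot floor should be, so the filter is seated. I release and rise straight up.

Call:
drive_tool --series '[{"slide":[0,0,0],"twist":[0,0,0]},{"slide":[0,0,0],"twist":[0,0,0]},{"slide":[0,0,0],"twist":[0,0,0]},{"slide":[0,0,0],"twist":[0,0,0]},{"slide":[0,0,0],"twist":[0,0,0]},{"slide":[0,0,15],"twist":[0,0,0]},{"slide":[0,0,25],"twist":[0,0,0]},{"slide":[0,0,25],"twist":[0,0,0]},{"slide":[0,0,0],"twist":[0,0,0]},{"slide":[0,0,0],"twist":[0,0,0]}]' --fingers 0.5

```text
time: 11.2
ee_pos: [0.6355, 0.0108, 0.159]
tool_rot: [-0.143, 1.563, 0.143]
force: [-0.6, 1.0, 0.4]
gripper_width: 0.043
```

```bash
python3 m.py 6;python3 - <<'E'
from h import *
im=cams.capture('side');save(cv2.resize(im[120:220,310:410],None,fx=6,fy=6,interpolation=cv2.INTER_CUBIC),'s6')
E
```

```text
11.2 [0.6355 0.0108 0.159 ] [0.9835 0.1809 0.0031] [-0.5622  0.9587  0.3539]
```

View pics/w6.png

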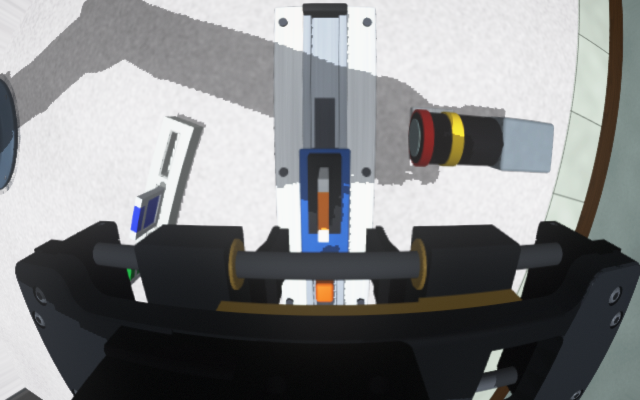

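View pics/s6.png

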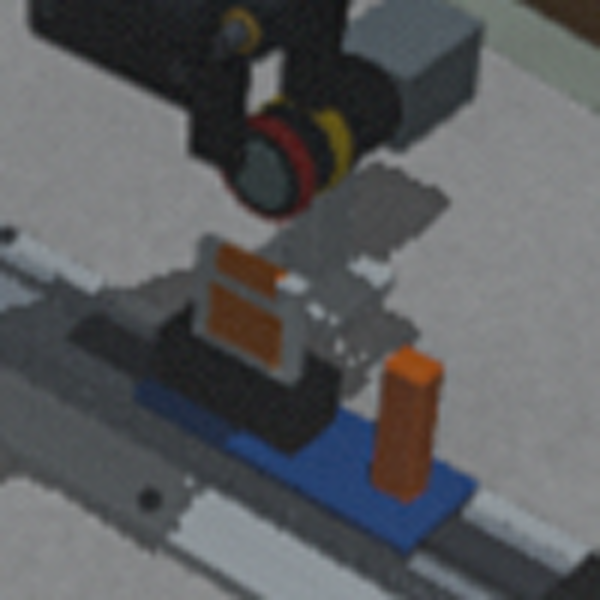

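The filter stands down in the block, upright and free of the fingers. I check its height numerically, then move over the knob.

Call:
drive_tool --series '[{"slide":[4,-25,0],"twist":[0,0,0]},{"slide":[4,-25,0],"twist":[0,0,0]},{"slide":[4.5,-26,0],"twist":[0,0,0]},{"slide":[0,0,-10],"twist":[0,0,0]},{"slide":[0,0,0],"twist":[0,0,0]},{"slide":[0,0,0],"twist":[0,0,0]}]'

```text
time: 11.8
ee_pos: [0.6458, -0.0642, 0.1457]
tool_rot: [-0.142, 1.57, 0.144]
force: [0.2, -0.1, 0.2]
gripper_width: 0.0438
```

```bash
python3 m.py 7;python3 - <<'E'
from h import *
import pickle
d=pickle.load(open('v6.pkl','rb'));z=d['im'][155:250,300:350];save(cv2.resize(z,None,fx=6,fy=6,interpolation=cv2.INTER_CUBIC),'z6')
d=pickle.load(open('v7.pkl','rb'));z=d['im'][80:250,280:380];save(cv2.resize(z,None,fx=3.5,fy=3.5,interpolation=cv2.INTER_CUBIC),'z7')
a=np.radians(10.4);u=np.array([-np.sin(a),np.cos(a),0]);c=np.array([.6343,.011,.119])
for n,o,f in ((6,(300,155),6),(7,(280,80),3.5)):
  K=pickle.load(open(f'v{n}.pkl','rb'))['K']
  for h in(.119,.129):
    for t in (.025,-.025): c[2]=h;print(n,h,(proj('wrist',c+u*t,K)-o+.5)*f)
  print('knob',proj('wrist',[.648,-.065,.112],K))
for h in(.119,.129):
    for t in (.025,-.025): c[2]=h;print('s',h,(proj('side',c+u*t)-[310,120]+.5)*6)
E
```

```text
11.8 [ 0.6458 -0.0642  0.1457] [ 0.9835  0.1811 -0.0035] [ 0.1996 -0.0644  0.1865]
6 0.119 [145.60221497 143.50167395]
6 0.119 [146.60808489 520.6820836 ]
6 0.129 [145.02951699 159.39678869]
6 0.129 [146.14557419 550.95241795]
knob [323.91901354 293.08467769]
7 0.119 [172.94577528 -24.10099178]
7 0.119 [172.70866846 230.05424382]
7 0.129 [173.10124152 -32.25013657]
7 0.129 [172.85212002 234.32797925]
knob [328.36747257 215.27446018]
s 0.119 [206.33761999 234.11195748]
s 0.119 [306.93770504 287.09913772]
s 0.129 [207.09229406 213.95050041]
s 0.129 [308.47496038 266.79278577]
```

View pics/z6.png

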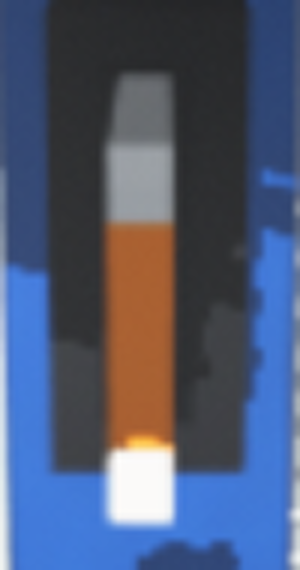

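View pics/z7.png

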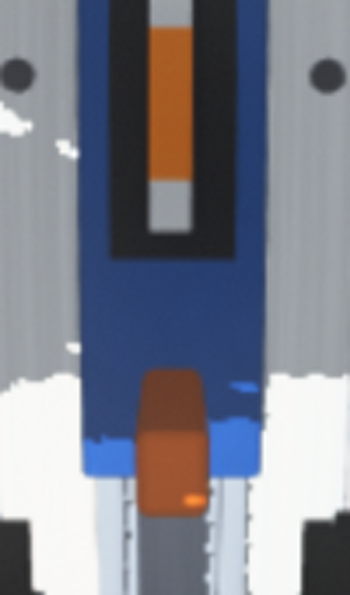

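View pics/w7.png

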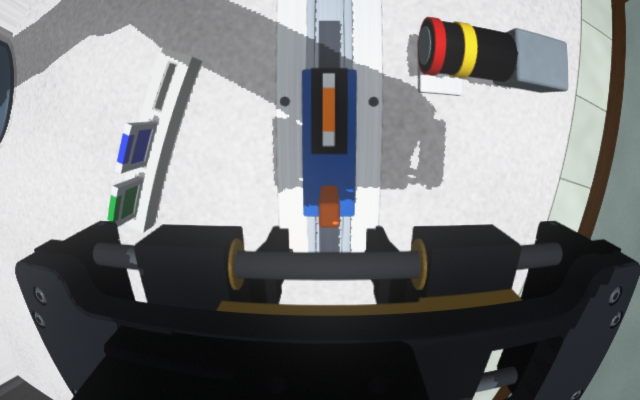

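The filter top fits z = 0.119 in both the wrist and side views to about 1 px, so it is fully seated. The knob top at (329,215) matches (0.648, −0.065). I go down and grip the knob.

Call:
drive_tool --series '[{"slide":[2,-0.8,-20],"twist":[0,0,0]},{"slide":[0,0,-20],"twist":[0,0,0]},{"slide":[0,0,-14],"twist":[0,0,0]},{"slide":[0,0,0],"twist":[0,0,0]},{"slide":[0,0,0],"twist":[0,0,0]}]'

```text
time: 12.27
ee_pos: [0.6487, -0.0644, 0.0931]
tool_rot: [-0.144, 1.567, 0.145]
force: [1.0, 0.5, 0.1]
gripper_width: 0.0435
```

Call:
drive_tool --series '[{"slide":[0,0,0],"twist":[0,0,0]},{"slide":[0,0,0],"twist":[0,0,0]},{"slide":[0,0,0],"twist":[0,0,0]},{"slide":[0,0,0],"twist":[0,0,0]},{"slide":[0,0,0],"twist":[0,0,0]},{"slide":[0,0,0],"twist":[0,0,0]},{"slide":[0,0,0],"twist":[0,0,0]}]' --fingers 1 --grip_force 25

```text
time: 12.85
ee_pos: [0.6491, -0.0659, 0.0937]
tool_rot: [-0.143, 1.566, 0.143]
force: [-0.9, 0.2, -1.2]
gripper_width: 0.0055
```

The opening is 5.5 mm but the knob is 16 mm wide, so something is off. I look before moving.

```bash
python3 m.py 8; python3 - <<'E'
from h import *
print(readout.observe()['gripper_width'])
im=cams.capture('side');save(cv2.resize(im[120:240,310:430],None,fx=5,fy=5,interpolation=cv2.INTER_CUBIC),'s8')
E
```

```text
12.85 [ 0.6491 -0.0659  0.0937] [0.9835 0.1809 0.0003] [-0.9005  0.218  -1.18  ]
0.0029136558686289845
```

View pics/s8.png

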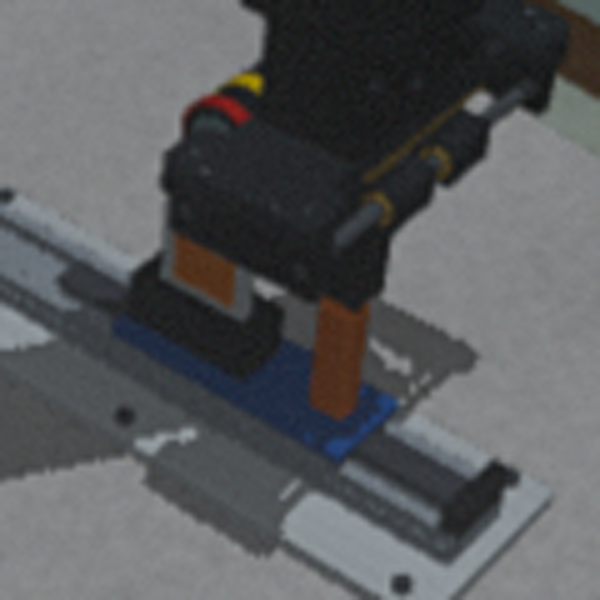

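View pics/w8.png

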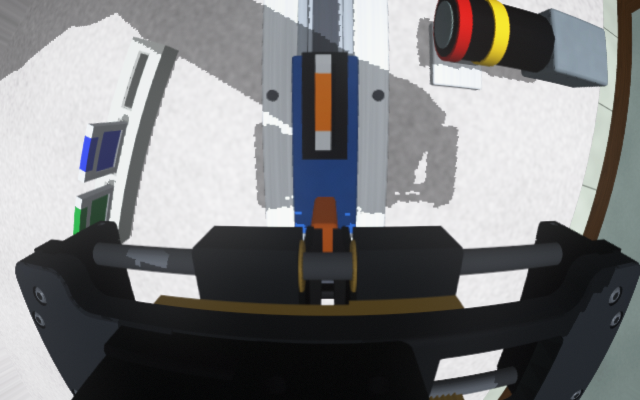

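```bash
python3 - <<'E'
from h import *
import pickle
d=pickle.load(open('v8.pkl','rb'));K=d['K'];s=d['s']['ee_pos'];im=d['im']
a=np.radians(10.4);u=np.array([-np.sin(a),np.cos(a),0]);x=np.array([np.cos(a),np.sin(a),0]);k=np.array([.648,-.065,.112])
for nm,p in [('knobtop front',k+u*.01),('knobtop back',k-u*.01),('knob L',k-x*.008),('knob R',k+x*.008),('knob bot front',k+u*.01-[0,0,.066]),('block rear top',k+u*(.078-.036)-[0,0,.038]),('filter rear top',k+u*(.078-.025)+[0,0,.007]),('tcp',s),('tip',s-[0,0,.011])]: print(nm,proj('wrist',p,K))
z=im[140:330,270:390];z=(255*(z/255.)**.45).astype(np.uint8)
save(cv2.resize(z,None,fx=5,fy=3.1,interpolation=cv2.INTER_CUBIC),'z8')
P=[]
for i in range(3): P.append((readout.observe()['gripper_width']));cams.capture('wrist')
print(P)
E
```

```text
knobtop front [323.4391857  222.36852829]
knobtop back [323.56050516 254.27081563]
knob L [309.7118778  238.61082983]
knob R [337.29656345 238.6374732 ]
knob bot front [324.32776833 194.67562622]
block rear top [323.92831876 158.01491771]
filter rear top [323.10549407 147.58671236]
tcp [325.20788218 229.48231662]
tip [325.2874879  223.80526425]
[0.0017677513248326223, 0.0010362956304068474, 0.0008740025765849812]
```

View pics/z8.png

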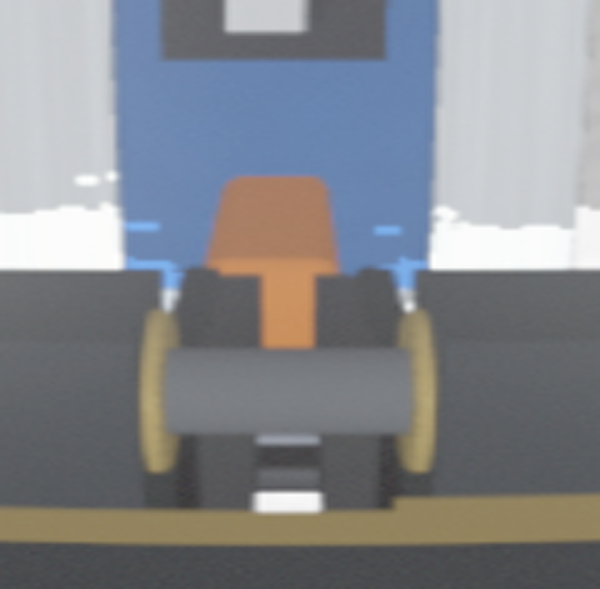

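```bash
python3 - <<'E'
from h import *
import pickle
print(env.tcp_to_tips,[q for q in dir(env) if q[0]!='_'])
d=pickle.load(open('v8.pkl','rb'));K=d['K'];s=d['s']['ee_pos']
a=np.radians(10.4);u=np.array([-np.sin(a),np.cos(a),0]);x=np.array([np.cos(a),np.sin(a),0]);k=np.array([.648,-.065,.112])
Z=lambda p:(proj('side',p)-[310,120]+.5)*5
for nm,p in [('tcp',s),('tip -x',s-[0,0,.011]-x*.015),('tip',s-[0,0,.011]),('knob top',k),('knob bottom',k-[0,0,.066]),('tcp+30',s+[0,0,.03])]: print(nm,Z(p))
W=lambda p:proj('wrist',p,K)
print('tip front',W(s-[0,0,.011]+u*.0095),W(s+[0,0,.0+.019]+u*.0095))
st=readout.observe();print(st)
im=cams.capture('side');z=im[140:220,340:420];z=(255*(z/255.)**.5).astype(np.uint8);save(cv2.resize(z,None,fx=7.5,fy=7.5,interpolation=cv2.INTER_CUBIC),'s9')
print([(nm,(proj('side',p)-[340,140]+.5)*7.5) for nm,p in [('tip',s-[0,0,.011]),('knob top',k)]])
E
```

```text
0.011 ['PlanningError', 'tcp_to_tips']
tcp [346.0240491  330.15594275]
tip -x [324.49172323 364.60151144]
tip [343.87693784 347.89627178]
knob top [346.56935985 300.01645169]
knob bottom [334.00755252 405.04639153]
tcp+30 [352.06626238 280.2326557 ]
tip front [325.26829395 210.2369554 ] [325.02016341 225.38153558]
{'time': 13.1, 'joint_pos': array([-0.2480175 ,  0.55621615,  0.40562386,  1.712758  , -0.26364754,
        0.92679797,  0.44431897]), 'dq': array([-2.33294759e-04,  3.68217940e-04, -3.11375384e-04,  2.56793032e-04,
        9.45028966e-05, -7.09934330e-04,  1.84318743e-03]), 'tau': array([ 2.34351814e-03, -4.94747865e+01,  5.90016156e+00, -2.00596386e+01,
       -3.27602040e-02,  6.77795405e-02, -1.81741570e-04]), 'ee_pos': array([ 0.64901328, -0.06586361,  0.09352717]), 'tool_rot': array([-0.14281308,  1.56606308,  0.14292534]), 'force': array([-0.51951521, -0.09651111,  0.02894807]), 'ft_torque': array([-0.0630142 ,  0.01964589, -0.01538952]), 'gripper_width': 0.0005006759547485827}
[('tip', array([290.81540676, 371.84440768])), ('knob top', array([294.85403977, 300.02467754]))]
```

View pics/s9.png

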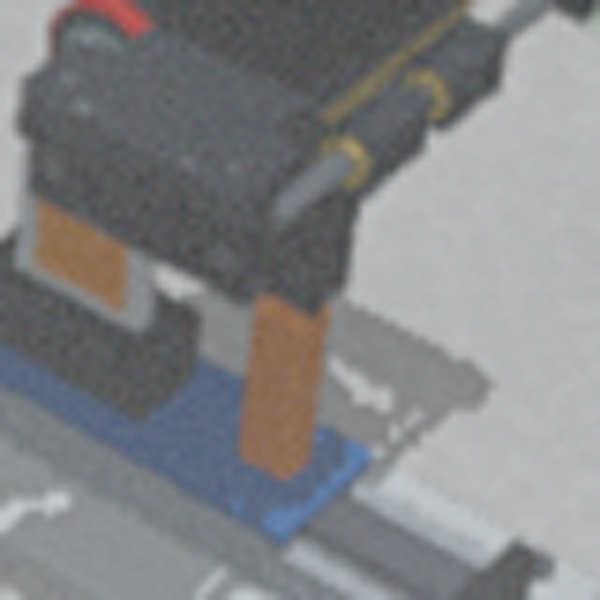

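The fingers shut in the air: in both views their ends sit level with the knob top, where I had expected them 29 mm lower. I check the stated tip distance against earlier pictures.

```bash
python3 - <<'E'
from h import *
import pickle
d=pickle.load(open('v3.pkl','rb'));K=d['K'];s=d['s']['ee_pos']
a=np.radians(-12);u=np.array([-np.sin(a),np.cos(a),0]);x=np.array([np.cos(a),np.sin(a),0])
Z=lambda p:(proj('side',p)-[230,130]+.5)*[4,3.5]
for sg in (-1,1):
  for dz in (-.011,0,.01,.02,.03): print(sg,dz,Z(s+sg*x*.030+[0,0,dz]),Z(s+sg*x*.03-u*.0095+[0,0,dz]),proj('wrist',s+sg*x*.03+[0,0,dz],K),proj('wrist',s+sg*x*.03+u*.0095+[0,0,dz],K))
E
```

```text
-1 -0.011 [180.43109069 228.42696713] [186.93237914 238.2045546 ] [280.77793492 224.23750174] [280.19880162 210.78144407]
-1 0 [178.52236954 215.01845624] [185.06900929 224.78421156] [278.37355278 229.86326446] [277.70490717 215.78286699]
-1 0.01 [176.75664975 202.61451081] [183.34501489 212.36767691] [275.9726851  235.50251005] [275.20609727 220.81212155]
-1 0.02 [174.96110348 190.00103839] [181.59167388 199.73978246] [273.33808324 241.7160416 ] [272.45372592 226.37275937]
-1 0.03 [173.13496857 177.17268477] [179.80823051 186.8950851 ] [270.43686874 248.58940607] [269.40979012 232.54845566]
1 -0.011 [284.7758477  198.67499011] [291.90612373 208.02372329] [369.62657984 224.45137304] [370.22537928 210.9877596 ]
1 0 [283.84097335 185.28858156] [291.02852049 194.62204051] [371.85926653 230.09440109] [372.54437904 216.00529948]
1 0.01 [282.97646356 172.90971886] [290.21686837 182.22748255] [374.08943749 235.75207954] [374.86874336 221.05178315]
1 0.02 [282.09766944 160.3263197 ] [289.39170398 169.62658165] [376.5376189 241.9873062] [377.4299277  226.63274663]
1 0.03 [281.20423401 147.53327251] [288.55268706 156.81414182] [379.23467368 248.88646057] [380.26364729 232.83269287]
```

The pictures show the real fingertips about 20 mm above the reported TCP, not 11 mm ahead of it. So the fingers only just overlapped the filter and are now just above the knob. I open, descend about 28 mm further and grip again.

Call:
drive_tool --series '[{"slide":[0,0,10],"twist":[0,0,0]},{"slide":[0,0,0],"twist":[0,0,0]},{"slide":[0,0,0],"twist":[0,0,0]},{"slide":[0,0,0],"twist":[0,0,0]},{"slide":[0,0,0],"twist":[0,0,0]},{"slide":[0,0,0],"twist":[0,0,0]},{"slide":[0,0,0],"twist":[0,0,0]}]' --fingers 0.5

```text
time: 13.73
ee_pos: [0.6489, -0.0659, 0.1034]
tool_rot: [-0.143, 1.566, 0.143]
force: [0.1, 0.6, -0.0]
gripper_width: 0.0385
```

Call:
drive_tool --series '[{"slide":[-1,0.5,-10],"twist":[0,0,0]},{"slide":[0,0,-10],"twist":[0,0,0]},{"slide":[0,0,-8],"twist":[0,0,0]},{"slide":[0,0,-5],"twist":[0,0,0]},{"slide":[0,0,-5],"twist":[0,0,0]},{"slide":[0,0,0],"twist":[0,0,0]},{"slide":[0,0,0],"twist":[0,0,0]}]'

```text
time: 14.32
ee_pos: [0.6479, -0.0655, 0.0652]
tool_rot: [-0.143, 1.567, 0.143]
force: [0.3, 0.7, 0.6]
gripper_width: 0.0439
```

```bash
python3 - <<'E'
from h import *
s=readout.observe();print(s['ee_pos'],s['force'],s['gripper_width'])
im=cams.capture('side');z=im[130:230,330:430];z=(255*(z/255.)**.5).astype(np.uint8);save(cv2.resize(z,None,fx=6,fy=6,interpolation=cv2.INTER_CUBIC),'s10')
E
```

```text
[ 0.64789794 -0.06547364  0.06516047] [0.32625379 0.70683563 0.61113303] 0.043864519966260535
```

View pics/s10.png

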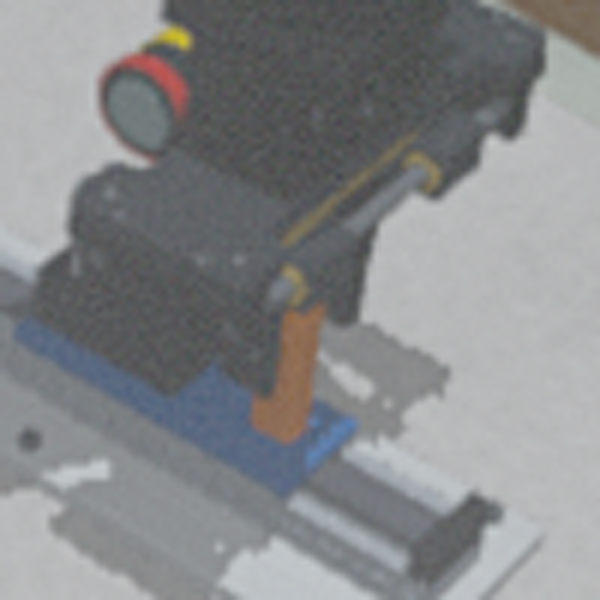

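The fingers now flank the knob with about 25 mm of overlap, and there is no contact force. I grip.

Call:
drive_tool --series '[{"slide":[0,0,0],"twist":[0,0,0]},{"slide":[0,0,0],"twist":[0,0,0]},{"slide":[0,0,0],"twist":[0,0,0]},{"slide":[0,0,0],"twist":[0,0,0]},{"slide":[0,0,0],"twist":[0,0,0]},{"slide":[0,0,0],"twist":[0,0,0]},{"slide":[0,0,0],"twist":[0,0,0]}]' --fingers 1 --grip_force 25

```text
time: 14.95
ee_pos: [0.6471, -0.0656, 0.0657]
tool_rot: [-0.142, 1.568, 0.143]
force: [-3.5, -0.3, 3.6]
gripper_width: 0.0156
```

```bash
python3 m.py 11
```

```text
14.95 [ 0.6471 -0.0656  0.0657] [ 0.9835  0.1807 -0.0017] [-3.4606 -0.3123  3.6423]
```

View pics/w11.png

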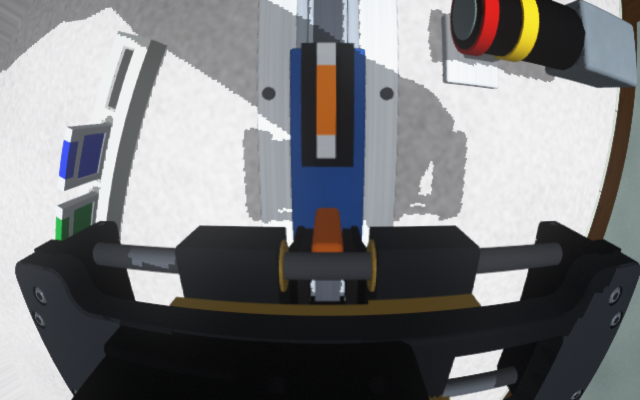

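Width is 15.6 mm, so the knob is gripped. I slide along the rail, direction (−0.18, 0.98).

Call:
drive_tool --series '[{"slide":[-0.36,1.97,0],"twist":[0,0,0]},{"slide":[-0.36,1.97,0],"twist":[0,0,0]},{"slide":[-0.36,1.97,0],"twist":[0,0,0]},{"slide":[-0.36,1.97,0],"twist":[0,0,0]},{"slide":[-0.36,1.97,0],"twist":[0,0,0]},{"slide":[-0.36,1.97,0],"twist":[0,0,0]},{"slide":[-0.36,1.97,0],"twist":[0,0,0]}]'

```text
time: 15.58
ee_pos: [0.6455, -0.0565, 0.0658]
tool_rot: [-0.145, 1.566, 0.136]
force: [-1.2, -7.4, 1.5]
gripper_width: 0.0158
```

Call:
drive_tool --series '[{"slide":[-0.18,0.98,0],"twist":[0,0,0]},{"slide":[-0.18,0.98,0],"twist":[0,0,0]},{"slide":[-0.18,0.98,0],"twist":[0,0,0]}]'

```text
time: 15.83
ee_pos: [0.6448, -0.0532, 0.0657]
tool_rot: [-0.145, 1.566, 0.137]
force: [-1.3, -7.8, 2.1]
gripper_width: 0.0154
```

```bash
python3 m.py 12
```

```text
15.8333 [ 0.6448 -0.0532  0.0657] [ 0.9839  0.1785 -0.0002] [-1.2572 -7.818   2.0536]
```

View pics/w12.png

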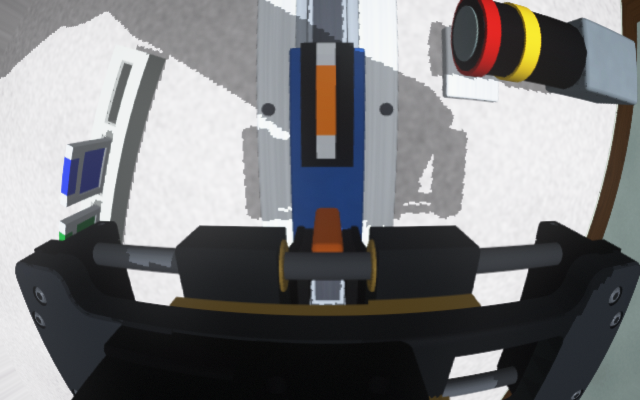

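The carriage moves with the gripper: knob stays at (327,215) while the screws moved from row 94 to 109. I continue in small steps and watch the force.

Call:
drive_tool --series '[{"slide":[-0.18,0.98,0],"twist":[0,0,0]},{"slide":[-0.18,0.98,0],"twist":[0,0,0]},{"slide":[-0.18,0.98,0],"twist":[0,0,0]},{"slide":[-0.18,0.98,0],"twist":[0,0,0]}]'

```text
time: 16.22
ee_pos: [0.6442, -0.0493, 0.0658]
tool_rot: [-0.145, 1.566, 0.137]
force: [-3.0, -7.5, 1.7]
gripper_width: 0.0157
```

Call:
drive_tool --series '[{"slide":[-0.18,0.98,0],"twist":[0,0,0]},{"slide":[-0.18,0.98,0],"twist":[0,0,0]},{"slide":[-0.18,0.98,0],"twist":[0,0,0]}]'

```text
time: 16.47
ee_pos: [0.6436, -0.0463, 0.0657]
tool_rot: [-0.145, 1.566, 0.137]
force: [-2.0, -8.1, 1.7]
gripper_width: 0.0157
```

Call:
drive_tool --series '[{"slide":[-0.18,0.98,0],"twist":[0,0,0]},{"slide":[-0.18,0.98,0],"twist":[0,0,0]},{"slide":[-0.18,0.98,0],"twist":[0,0,0]}]'

```text
time: 16.72
ee_pos: [0.6431, -0.0434, 0.0658]
tool_rot: [-0.145, 1.566, 0.137]
force: [-1.9, -6.6, 1.1]
gripper_width: 0.0157
```

Call:
drive_tool --series '[{"slide":[-0.18,0.98,0],"twist":[0,0,0]},{"slide":[-0.18,0.98,0],"twist":[0,0,0]}]'

```text
time: 16.88
ee_pos: [0.6427, -0.0414, 0.0658]
tool_rot: [-0.145, 1.566, 0.137]
force: [-2.2, -7.5, 1.4]
gripper_width: 0.0155
```

Call:
drive_tool --series '[{"slide":[-0.18,0.98,0],"twist":[0,0,0]},{"slide":[-0.18,0.98,0],"twist":[0,0,0]}]'

```text
time: 17.05
ee_pos: [0.6424, -0.0394, 0.0657]
tool_rot: [-0.145, 1.566, 0.137]
force: [-2.7, -7.5, 0.9]
gripper_width: 0.0158
```

Call:
drive_tool --series '[{"slide":[-0.18,0.98,0],"twist":[0,0,0]},{"slide":[-0.18,0.98,0],"twist":[0,0,0]}]'

```text
time: 17.22
ee_pos: [0.642, -0.0375, 0.0658]
tool_rot: [-0.145, 1.566, 0.137]
force: [-1.3, -7.3, 1.2]
gripper_width: 0.0159
```

Call:
drive_tool --series '[{"slide":[-0.18,0.98,0],"twist":[0,0,0]},{"slide":[-0.18,0.98,0],"twist":[0,0,0]}]'

```text
time: 17.38
ee_pos: [0.6416, -0.0355, 0.0658]
tool_rot: [-0.145, 1.566, 0.137]
force: [-1.5, -8.4, 1.7]
gripper_width: 0.0159
```

Call:
drive_tool --series '[{"slide":[-0.18,0.98,0],"twist":[0,0,0]},{"slide":[-0.18,0.98,0],"twist":[0,0,0]}]'

```text
time: 17.55
ee_pos: [0.6413, -0.0336, 0.0657]
tool_rot: [-0.145, 1.566, 0.137]
force: [-1.8, -7.4, 1.6]
gripper_width: 0.016
```

Call:
drive_tool --series '[{"slide":[-0.18,0.98,0],"twist":[0,0,0]},{"slide":[-0.18,0.98,0],"twist":[0,0,0]}]'

```text
time: 17.72
ee_pos: [0.6409, -0.0316, 0.0658]
tool_rot: [-0.145, 1.566, 0.137]
force: [-2.9, -7.5, 2.3]
gripper_width: 0.0159
```

Call:
drive_tool --series '[{"slide":[-0.18,0.98,0],"twist":[0,0,0]},{"slide":[-0.18,0.98,0],"twist":[0,0,0]}]'

```text
time: 17.88
ee_pos: [0.6406, -0.0296, 0.0658]
tool_rot: [-0.145, 1.566, 0.137]
force: [-1.9, -7.6, 1.3]
gripper_width: 0.016
```

Call:
drive_tool --series '[{"slide":[-0.18,0.98,0],"twist":[0,0,0]},{"slide":[-0.18,0.98,0],"twist":[0,0,0]}]'

```text
time: 18.05
ee_pos: [0.6402, -0.0277, 0.0658]
tool_rot: [-0.145, 1.566, 0.137]
force: [-2.2, -7.7, 1.5]
gripper_width: 0.0158
```

Call:
drive_tool --series '[{"slide":[-0.18,0.98,0],"twist":[0,0,0]},{"slide":[-0.18,0.98,0],"twist":[0,0,0]}]'

```text
time: 18.22
ee_pos: [0.6398, -0.0257, 0.0658]
tool_rot: [-0.145, 1.566, 0.137]
force: [-2.1, -7.3, 1.9]
gripper_width: 0.016
```

Call:
drive_tool --series '[{"slide":[-0.18,0.98,0],"twist":[0,0,0]},{"slide":[-0.18,0.98,0],"twist":[0,0,0]}]'

```text
time: 18.38
ee_pos: [0.6395, -0.0237, 0.0658]
tool_rot: [-0.145, 1.566, 0.137]
force: [-2.2, -7.9, 1.0]
gripper_width: 0.016
```

Call:
drive_tool --series '[{"slide":[-0.18,0.98,0],"twist":[0,0,0]},{"slide":[-0.18,0.98,0],"twist":[0,0,0]}]'

```text
time: 18.55
ee_pos: [0.6391, -0.0217, 0.0658]
tool_rot: [-0.145, 1.566, 0.137]
force: [-3.4, -7.7, 2.1]
gripper_width: 0.016
```

Call:
drive_tool --series '[{"slide":[-0.18,0.98,0],"twist":[0,0,0]},{"slide":[-0.18,0.98,0],"twist":[0,0,0]}]'

```text
time: 18.72
ee_pos: [0.6387, -0.0194, 0.0657]
tool_rot: [-0.145, 1.566, 0.137]
force: [-2.2, -6.6, 1.7]
gripper_width: 0.0158
```

Call:
drive_tool --series '[{"slide":[-0.18,0.98,0],"twist":[0,0,0]}]'

```text
time: 18.8
ee_pos: [0.6384, -0.0178, 0.0657]
tool_rot: [-0.144, 1.566, 0.138]
force: [-2.8, -4.7, 3.3]
gripper_width: 0.0158
```

Call:
drive_tool --series '[{"slide":[-0.18,0.98,0],"twist":[0,0,0]}]'

```text
time: 18.88
ee_pos: [0.6381, -0.016, 0.0657]
tool_rot: [-0.143, 1.567, 0.14]
force: [-3.8, -3.3, 2.7]
gripper_width: 0.0158
```

Call:
drive_tool --series '[{"slide":[-0.18,0.98,0],"twist":[0,0,0]}]'

```text
time: 18.97
ee_pos: [0.6377, -0.0139, 0.0657]
tool_rot: [-0.143, 1.567, 0.141]
force: [-5.3, -2.1, 5.5]
gripper_width: 0.016
```

The force is dropping and the carriage runs ahead of the command, so the ball is drawing it in. I hold and look.

Call:
drive_tool --series '[{"slide":[0,0,0],"twist":[0,0,0]},{"slide":[0,0,0],"twist":[0,0,0]},{"slide":[0,0,0],"twist":[0,0,0]}]'

```text
time: 19.22
ee_pos: [0.6375, -0.0127, 0.0657]
tool_rot: [-0.143, 1.568, 0.143]
force: [-5.2, -1.4, 4.8]
gripper_width: 0.0161
```

Call:
drive_tool --series '[{"slide":[-0.18,0.98,0],"twist":[0,0,0]},{"slide":[0,0,0],"twist":[0,0,0]}]'

```text
time: 19.38
ee_pos: [0.6374, -0.0125, 0.0657]
tool_rot: [-0.143, 1.567, 0.142]
force: [-4.6, -3.0, 4.5]
gripper_width: 0.0159
```

Now 1 mm of command moves it only 0.2 mm, so it's in the notch. I let go so the ball can centre it and the arm can relax, then grip again.

Call:
drive_tool --series '[{"slide":[0,0,0],"twist":[0,0,0]},{"slide":[0,0,0],"twist":[0,0,0]},{"slide":[0,0,0],"twist":[0,0,0]},{"slide":[0,0,0],"twist":[0,0,0]},{"slide":[0,0,0],"twist":[0,0,0]}]' --fingers 0.65

```text
time: 19.8
ee_pos: [0.6385, -0.0107, 0.0655]
tool_rot: [-0.143, 1.565, 0.144]
force: [0.9, 0.5, 0.5]
gripper_width: 0.0296
```

```bash
python3 m.py 13; python3 - <<'E'
from h import *
im=cams.capture('side');z=im[110:230,300:420];save(cv2.resize(z,None,fx=5,fy=5,interpolation=cv2.INTER_CUBIC),'s13')
s=readout.observe();print(s['ee_pos'],s['force'],s['gripper_width'])
E
```

```text
19.8 [ 0.6385 -0.0107  0.0655] [0.9834 0.1817 0.0008] [0.8983 0.5392 0.4646]
[ 0.63836719 -0.01105226  0.06552189] [-0.54698882  0.63632701 -0.17343159] 0.030071537384049295
```

View pics/w13.png

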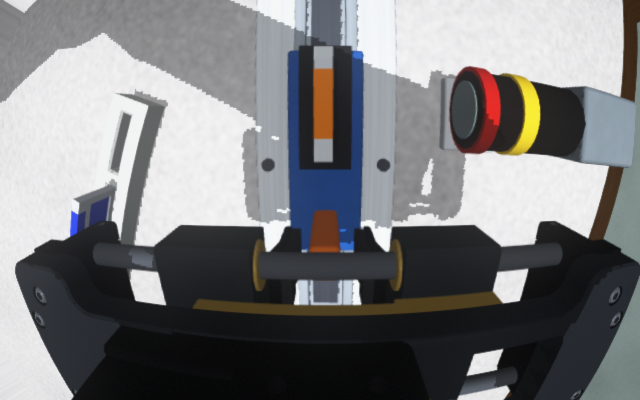

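View pics/s13.png

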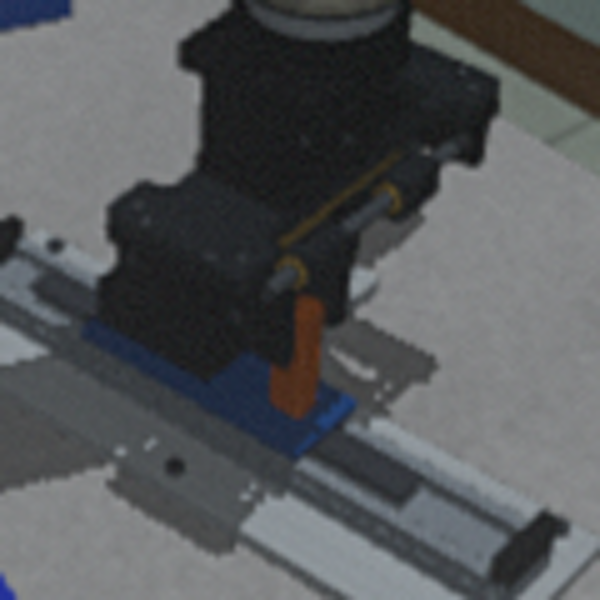

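The filter stands in the slot and the knob is between the open fingers. I shift −1 mm in x to centre the jaws on the knob and grip again.

Call:
drive_tool --series '[{"slide":[-1,-0.2,0],"twist":[0,0,0]},{"slide":[0,0,0],"twist":[0,0,0]},{"slide":[0,0,0],"twist":[0,0,0]}]'

```text
time: 20.15
ee_pos: [0.6371, -0.0116, 0.0656]
tool_rot: [-0.143, 1.566, 0.143]
force: [0.1, 0.6, 0.9]
gripper_width: 0.0306
```

Call:
drive_tool --series '[{"slide":[0,0,0],"twist":[0,0,0]},{"slide":[0,0,0],"twist":[0,0,0]},{"slide":[0,0,0],"twist":[0,0,0]},{"slide":[0,0,0],"twist":[0,0,0]},{"slide":[0,0,0],"twist":[0,0,0]},{"slide":[0,0,0],"twist":[0,0,0]},{"slide":[0,0,0],"twist":[0,0,0]},{"slide":[0,0,0],"twist":[0,0,0]}]' --fingers 1 --grip_force 20

```text
time: 20.82
ee_pos: [0.6372, -0.0116, 0.0656]
tool_rot: [-0.143, 1.566, 0.143]
force: [0.4, -0.6, 0.6]
gripper_width: 0.0159
```

Gripped without stress. I check the notch by nudging ±3 mm and comparing force and displacement.

Call:
drive_tool --series '[{"slide":[-0.27,1.48,0],"twist":[0,0,0]},{"slide":[-0.27,1.48,0],"twist":[0,0,0]},{"slide":[0,0,0],"twist":[0,0,0]},{"slide":[0,0,0],"twist":[0,0,0]}]' --grip_force 30

```text
time: 21.15
ee_pos: [0.6372, -0.0114, 0.0656]
tool_rot: [-0.144, 1.565, 0.139]
force: [2.3, -5.1, -3.1]
gripper_width: 0.0159
```

Call:
drive_tool --series '[{"slide":[0.27,-1.48,0],"twist":[0,0,0]},{"slide":[0.27,-1.48,0],"twist":[0,0,0]},{"slide":[0,0,0],"twist":[0,0,0]},{"slide":[0,0,0],"twist":[0,0,0]}]'

```text
time: 21.48
ee_pos: [0.6372, -0.0115, 0.0656]
tool_rot: [-0.143, 1.566, 0.143]
force: [0.9, -0.7, -1.4]
gripper_width: 0.016
```

Call:
drive_tool --series '[{"slide":[0.27,-1.48,0],"twist":[0,0,0]},{"slide":[0.27,-1.48,0],"twist":[0,0,0]},{"slide":[0,0,0],"twist":[0,0,0]},{"slide":[0,0,0],"twist":[0,0,0]}]'

```text
time: 21.82
ee_pos: [0.6372, -0.0116, 0.0656]
tool_rot: [-0.141, 1.567, 0.147]
force: [-1.0, 5.5, 1.7]
gripper_width: 0.016
```

Call:
drive_tool --series '[{"slide":[-0.27,1.48,0],"twist":[0,0,0]},{"slide":[-0.27,1.48,0],"twist":[0,0,0]},{"slide":[0,0,0],"twist":[0,0,0]},{"slide":[0,0,0],"twist":[0,0,0]}]'

```text
time: 22.15
ee_pos: [0.6372, -0.0116, 0.0656]
tool_rot: [-0.143, 1.566, 0.143]
force: [1.0, 2.2, -0.1]
gripper_width: 0.0161
```

```bash
python3 m.py 14; python3 - <<'E'
from h import *
import pickle
I={n:pickle.load(open(f'v{n}.pkl','rb')) for n in (11,12,13,14)}
ref=cv2.cvtColor(I[12]['im'],cv2.COLOR_RGB2GRAY)
t=ref[115:200,292:360]
for n in I:
    g=cv2.cvtColor(I[n]['im'],cv2.COLOR_RGB2GRAY)
    f=4
    r=cv2.matchTemplate(cv2.resize(g[95:225,280:375],None,fx=f,fy=f,interpolation=cv2.INTER_CUBIC),cv2.resize(t,None,fx=f,fy=f,interpolation=cv2.INTER_CUBIC),cv2.TM_CCOEFF_NORMED)
    _,m,_,p=cv2.minMaxLoc(r);print(n,m,p[0]/f-12,p[1]/f-20,I[n]['s']['ee_pos'])
K=I[14]['K'];s=I[14]['s']['ee_pos'];u=np.array([-.1805,.9836,0])
p=s+[0,0,.03]; 
q=s+u*.042;q[2]=.074
print('px per mm at block rear',(proj('wrist',q+u*.001,K)-proj('wrist',q,K)))
save(I[14]['im'],'w14b')
E
```

```text
22.15 [ 0.6372 -0.0116  0.0656] [0.9835 0.181  0.0004] [ 0.9718  2.2243 -0.1376]
11 0.9978665113449097 0.25 -0.25 [ 0.64707868 -0.06558353  0.06566703]
12 0.9999600052833557 0.0 0.0 [ 0.64483568 -0.05317464  0.06572855]
13 0.9949265718460083 -2.5 3.25 [ 0.63853487 -0.01065103  0.06549879]
14 0.996622622013092 0.5 1.5 [ 0.63724792 -0.01157477  0.06561152]
px per mm at block rear [-1.28486736e-03 -1.71501610e+00]
```

View pics/w14.png

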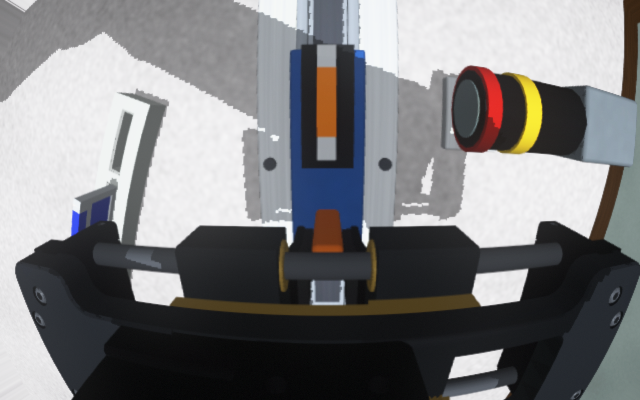

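The carriage stayed within 0.1 mm when let go, so it rests at the ball's equilibrium. As one firmer check I nudge ±4.5 mm of command, about 7 N, which is below the breakout force.

Call:
drive_tool --series '[{"slide":[-0.27,1.48,0],"twist":[0,0,0]},{"slide":[-0.27,1.48,0],"twist":[0,0,0]},{"slide":[-0.27,1.48,0],"twist":[0,0,0]},{"slide":[0,0,0],"twist":[0,0,0]},{"slide":[0,0,0],"twist":[0,0,0]}]'

```text
time: 22.62
ee_pos: [0.6372, -0.0114, 0.0657]
tool_rot: [-0.145, 1.564, 0.137]
force: [2.6, -5.5, -3.0]
gripper_width: 0.0158
```

Call:
drive_tool --series '[{"slide":[0.27,-1.48,0],"twist":[0,0,0]},{"slide":[0.27,-1.48,0],"twist":[0,0,0]},{"slide":[0.27,-1.48,0],"twist":[0,0,0]},{"slide":[0,0,0],"twist":[0,0,0]}]'

```text
time: 22.95
ee_pos: [0.6372, -0.0115, 0.0656]
tool_rot: [-0.143, 1.566, 0.143]
force: [0.5, -0.1, -0.9]
gripper_width: 0.0156
```

Call:
drive_tool --series '[{"slide":[0.27,-1.48,0],"twist":[0,0,0]},{"slide":[0.27,-1.48,0],"twist":[0,0,0]},{"slide":[0.27,-1.48,0],"twist":[0,0,0]},{"slide":[0,0,0],"twist":[0,0,0]},{"slide":[0,0,0],"twist":[0,0,0]}]'

```text
time: 23.37
ee_pos: [0.6372, -0.0118, 0.0655]
tool_rot: [-0.141, 1.567, 0.149]
force: [-0.6, 7.0, 1.6]
gripper_width: 0.0157
```

Call:
drive_tool --series '[{"slide":[-0.27,1.48,0],"twist":[0,0,0]},{"slide":[-0.27,1.48,0],"twist":[0,0,0]},{"slide":[-0.27,1.48,0],"twist":[0,0,0]},{"slide":[0,0,0],"twist":[0,0,0]},{"slide":[0,0,0],"twist":[0,0,0]}]'

```text
time: 23.78
ee_pos: [0.6372, -0.0116, 0.0656]
tool_rot: [-0.143, 1.566, 0.143]
force: [1.5, 1.6, -0.4]
gripper_width: 0.0156
```

Displacement is ±0.2 mm with ±5.5 to 7 N, and it springs back to the same point from both sides, so the carriage is centred in the notch. In w14 the filter stands unchanged in the slot at (327,100). I hand in.

```bash
python3 - <<'E'
from h import *
print(job.sign_off())
s=readout.observe();print(s['time'],s['force'],s['gripper_width'])
E
```

```text
the job is handed in; nothing more can be done
None
the job is handed in; nothing more can be done
```

I seated the amber filter in the carriage slot, slid the carriage by its knob into the notch, and handed in at about 23.8 s still gripping the knob. The sign-off gave no verdict.

**Checks that passed**
- **Filter seated:** the arm felt 6 N upward at the expected slot-floor height. After release, the filter's top fitted 119 mm above the table to about 1 px in the wrist and side views. In the last wrist view it still stood the same way in the slot.
- **Carriage in the notch:** the pull dropped from about 7.7 N to 1.4 N as the ball drew the carriage in. When I let go, it stayed within 0.1 mm. Nudges of about 5.5 N forward and 7 N back moved it only ±0.2 mm, and it sprang back to the same spot each time.
- **Knob held:** the gripper read about 15.6 mm on the 16 mm knob, with 30 N set.

**What disagreed or failed**
- **Fingertip position:** in the pictures the fingertips sit about 20 mm above the reported TCP, not 11 mm ahead of it as stated. The fingers therefore only just overlapped the filter, and my first close on the knob missed just above it. I opened, went lower and gripped it.
- **Slide drag:** it felt like about 7.5 N, not the stated 2 N.
- **Notch centre:** judged from where the draw began, the centre could be about 1 mm from the resting point. The nudge test showed no such offset.
- **Bystanders:** I did not measure them again at the end. I noticed no change in the pictures, and the arm did not work near the dish or cylinder.

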